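# Clamp up a plywood tote: fetch the second F-clamp and snug both

### The arm

A 7-joint arm with a two-finger parallel gripper is mounted at the origin on the work surface. World frame = base frame: x ahead of the robot, y to its left, z up, the work surface at z = 0. Lengths are in m, angles in degrees, forces in N, time in s.
With the tool pointing down it reaches from about 0.425 to 0.95 m from the base axis. Payload 4.7 kg.
Tool frame: the origin (TCP) lies on the mounting face of the last link; the fingertips stand 182 mm ahead of it and the grasp point (between the pads) lies 164 mm ahead of it (robot.tips_ahead is the distance from the TCP to the fingertips, in m); z points along the fingers, y is the direction in which the jaws open and shut (so a half turn about z gives the same grasp; the last joint's range is limited). The gripper opens to 87 mm and grips with 3 to 60 N. Pads are 19 mm wide; open, the fingers measure 117 mm over their backs; the gripper's body (75 mm by 190 mm) begins 51 mm behind the grasp point.
Start: joints at [-1.656, 26.849, -2.785, 87.806, 1.381, 65.374, -4.715], TCP at [0.675, 0, 0.405] pointing down, gripper open.
Joint ranges: [-148.3, 148.3], [-19.14, 114.17], [-79.39, 73.82], [5.75, 140.21], [-59.74, 239.74], [12.07, 113.84], [-152.46, 152.46]. Speed limits (degrees/s): [147.25, 147.25, 180, 180, 180, 180, 180].

### API

Orientations are given as [roll, pitch, yaw] about the fixed x, y, z axes, in that order (R = Rz(yaw) Ry(pitch) Rx(roll)).
In Python, from plant import robot gives the robot as it stands.
- The arm moves only by the tool step_arm, never from a script. Its argument "steps" is a list of rows, each an object of numbers: "grip": the closure, from 0 (fully open) to 1 (shut); "x", "y", "z": the shift along the tool's x, y, z in m; "roll": the turn about the tool's z in degrees. In form: [{"grip": .., "x": .., "y": .., "z": .., "roll": ..}, ...]. A call has 1 to 5 rows; each row shifts and turns the commanded pose from where the row before left it, along the tool's axes as they then stand; what a row does not reach is not made up. A row lasts 1/12 s, in which the tool goes at most 41.7 mm and 7.16 degrees, less where a joint would pass 70% of its speed; a pose out of reach is approached as far as the arm can. A call is refused whole if a number of a shift passes 0.0417 or a number of a turn 7.16, either way. A call with a gripper value outside its range is refused whole. The fingers move at their own pace and stop on an object; "force" is the grip in N (left out, the last holds). Time passes only in rows, so rows that do not move let the fingers close. It gives the time, the measured TCP pose, the force and the opening at its end, in the units of the state.
- robot.get_obs(): the state, without advancing time (a new reading comes with each control period).
- robot.snapshot(name): name is "scene" or "side" or "wrist"; returns a dict with "color" (400x640x3 uint8, blue, green, red), "camera_matrix" (3x3 intrinsics, pixels), "R" (3x3) and "t" (3): a world point X has camera coordinates R X + t; the wrist camera has in their place "tool_from_camera" (4x4, takes a point from camera to tool coordinates, whose origin is the TCP and whose axes are the flange's). Camera axes: x right, y down, z forward; pixel columns grow to the right and rows downward; lengths in m; the calibration is good to about 2 mm. A picture is of the moment at which its call begins: read the wrist's pose just before it. There is no depth.
- robot.finish_job(): hands the job in, once; it reports no verdict.
The state is a dict: "time": time; "q": joint angles; "joint_velocities": joint speeds; "effort": joint torques, N m; "ee_pos": TCP position; "orientation": TCP orientation; "contact_force": force on the tool from outside, world axes, zero at the start; "torque": the same for the moment, N m; "opening": finger opening in m.
Only numpy, scipy, OpenCV 4.12 (cv2) and the standard library are available. Lean on these libraries where they do the work, as an engineer would, in place of code of your own. Each camera call takes 0.05 s, during which the arm holds its last target.

### The job

Clamp up the plywood tote on the mat: one big F-clamp already lies across its right-hand end with its fixed jaw against the near side, but its sliding jaw is still slack. Lift the matching big F-clamp up off the steel arms of the rack and lower it gently across the left-hand end, the same way round and about as far in from the end, its bar resting square on the top edges of both long sides and its fixed jaw drawn up against the near side. Then slide the sliding jaws of both big clamps up snug, so that all four pads bear on the wood, and leave the two small clamps and everything else where they are.

Things in the scene. Friction and masses are not known exactly. Their poses are not given: they have to be found in the camera images.
- tote: the workpiece: open plywood box, held fast on a grippy mat (210 x 300, 3 thick); does not move. Origin: centre of its underside, on the bench. Its long sides run along its y axis (280 long, 15 thick, tops 90 above the bench, outer faces at x = -85 and +85). End boards lower: tops at 65, outer faces at y = -140 and +140; the +y end is the left-hand end seen from the robot. Inner floor at 15.
- rack: clamp rack, fixed: plywood base (18 thick, x -100 to 160, y -150 to 190) and back board (at y = 165, top at 183) with two round steel arms, 12 thick, along y at x = -35 and 95, upper side 160 above the bench; their free ends (y = -160) turn up to 182. Three clamps hang with their bars across both arms, 90 apart, one big and two small in any order. Origin: underside of the base, on the bench.
- clamp_bar (a point): the big F-clamp hanging on the rack (0.7 kg): balance point of its steel bar, at mid-height of the bar; a good place to take it. x axis along the bar from fixed to sliding jaw, z up. Bar: 8 thick (y), 20 high, from 175 to -x to 155 to +x of this point. A fixed arm at its -x end and a sliding arm hang to 82 below this point; nothing rises more than 20 above it.
- clamp_fixpad (a point): same clamp: centre of the face of its fixed pad (26 in diameter, looks along the clamp's +x), 145 to -x of the bar's balance point and 65 below it. The arm behind it ends 34 further to -x.
- clamp_pad (a point): same clamp: centre of the face of the screw pad on its sliding arm (26 in diameter, looks along the clamp's -x), at the same height as the fixed pad. A wooden screw handle, 28 in diameter, reaches 170 to +x of this point.
- clamp_collar (a point): same clamp: centre of the collar of the sliding arm, round the bar: 34 along the bar, 24 wide (y), 36 high, 48 to +x of its screw pad, 2 above the bar's mid-height; take it here to slide the arm. It slides along the bar against about 1.5 N of friction and stays where it is left; a clamp resting on the tote meanwhile keeps its place by friction with the wood.
- clamp_jaw (a joint): same clamp: how far its sliding arm is closed, in m. 0 = fully open, 230 mm between the pads; the opening is 230 mm minus this value.
- slack_bar (a point): the identical big F-clamp that already lies across the right-hand (-y) end of the tote, some 60 in from it: fixed jaw against the near (-x) side of the tote (within 2), sliding jaw and handle on the far (+x) side, not yet closed. Same point and axes of its bar as above.
- slack_fixpad (a point): the clamp on the tote: centre of the face of its fixed pad, as above.
- slack_pad (a point): the clamp on the tote: centre of the face of the screw pad on its sliding arm, as above.
- slack_collar (a point): the clamp on the tote: centre of the collar of its sliding arm, as above.
- slack_jaw (a joint): the clamp on the tote: how far its sliding arm is closed, in m, as above.
- small1_bar (a point): a small F-clamp on the rack, to be left there: point in the middle of its bar (205 long, 6 thick, 15 high; its arms reach 59 below this point).
- small2_bar (a point): another small F-clamp on the rack, the same.
- glue: yellow glue bottle, 50 in diameter, 140 high, bystander. Origin under its centre.
- sander: yellow hand sanding block with rubber sole, 115 x 60 x 40, lying on the rack's base board, bystander.
- offcut1: wood offcut 110 x 38 x 18, lying inside the tote, bystander.
- offcut2: wood offcut 70 x 45 x 18, lying on the rack's base board, bystander.
- mallet: mallet with wooden handle, lying right of the tote, bystander.
- driver: screwdriver, lying inside the tote, bystander.
- tape: tape measure 70 x 38 x 66, bystander.

How it is judged:
By the outcome, as a careful person would: the job done as asked, in the order asked, and still so for the second after the job is handed in, with the robot touching nothing.
It also fails if it takes over 61 s, if anything falls off the work surface, if the arm or the gripper's body presses on something with over 40 N, if the wrist force passes 120 N, or if a joint passes its speed limit or range.

## Working session

There is one attempt and no reset: what is moved stays moved. The work goes in short steps, Python scripts to look and compute and a tool call to move; the robot and the scene stay as the last step left them, time stands still between calls to the robot, and variables do not carry over. Pictures are saved under pics/ and viewed, and the job is handed in when it is done.

Besides the shell and the picture viewer there is one more tool, called after ">>>" as name(argument=value, ...), one argument or row to a line, values as JSON. step_arm: Moves the arm, as the interface text tells. Its arguments: {"type":"object","properties":{"steps":{"type":"array","items":{"type":"object","properties":{"grip":{"type":"number"},"x":{"type":"number"},"y":{"type":"number"},"z":{"type":"number"},"roll":{"type":"number"}}}},"force":{"type":"number"}},"required":["steps"]}

```bash
ls; mkdir -p pics
python3 - <<'E'
from plant import robot
import cv2,numpy as np
np.set_printoptions(precision=4,suppress=True)
o=robot.get_obs();print(o)
for n in ("scene","side","wrist"):
    s=robot.snapshot(n);cv2.imwrite(f"pics/{n}0.png",s["color"])
    print(n,s["camera_matrix"].tolist())
    for k in s:
        if k not in("color","camera_matrix"):print(k,np.array(s[k]).tolist())
E
```

```text
pics
{'time': 0.0, 'q': array([-1.6564, 26.8977, -2.7856, 87.8737,  1.3806, 65.3726, -4.7163]), 'joint_velocities': array([ 0.0482,  0.0182,  0.0082, -0.0087, -0.0878,  0.0658, -0.0757]), 'effort': array([  0.0001, -50.7972,  -0.0803, -23.6156,  -0.0613,   0.0378,
         0.0002]), 'ee_pos': array([0.6748, 0.    , 0.4037]), 'orientation': array([-179.8896,    0.0032,   90.0026]), 'contact_force': array([-0.1709, -0.126 , -0.19  ]), 'torque': array([0.0011, 0.0197, 0.0187]), 'opening': 0.08712779001612588}
scene [[390.66255880967464, 0.0, 323.6658019684939], [0.0, 390.66255880967464, 197.14354364938694], [0.0, 0.0, 1.0]]
R [[0.5595323499429008, 0.8287483298106142, -0.009987752674781292], [0.69593046624061, -0.4763362785523391, -0.5373867656474577], [-0.4501159134328649, 0.29373449843528043, -0.843276768862674]]
t [-0.258972236574679, -0.3212662114345867, 1.4436343316244316]
side [[393.6324084079846, 0.0, 319.37464575768524], [0.0, 393.6324084079846, 202.05889318264983], [0.0, 0.0, 1.0]]
R [[0.9030263561355354, -0.42955518085845756, -0.0050741228044752715], [-0.3112594163371118, -0.6461086806466687, -0.6968939291847085], [0.29607596299946, 0.630892953987187, -0.7171562624304854]]
t [-0.5024707224407984, 0.21421067480323727, 1.2301121744488737]
wrist [[347.4753108002726, 0.0, 318.09019101023404], [0.0, 347.4753108002726, 195.33292750239787], [0.0, 0.0, 1.0]]
tool_from_camera [[0.00017752451173080213, -0.9700273904515465, -0.2429955354709372, 0.06566836176577678], [0.9999999838622243, 0.00017890519030324187, 1.638537913940007e-05, 0.000515201490880357], [2.7578895948233527e-05, -0.24299553445833647, 0.97002740655752, 0.021949257936543454], [0.0, 0.0, 0.0, 1.0]]
```

View pics/scene0.png

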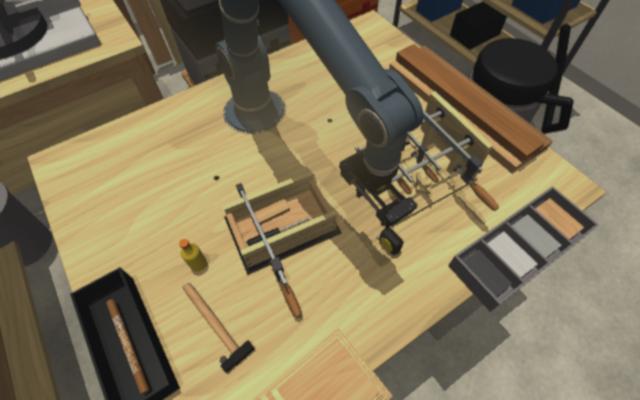

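View pics/side0.png

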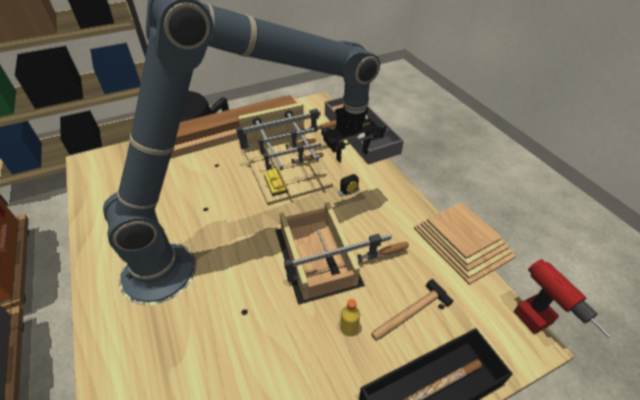

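View pics/wrist0.png

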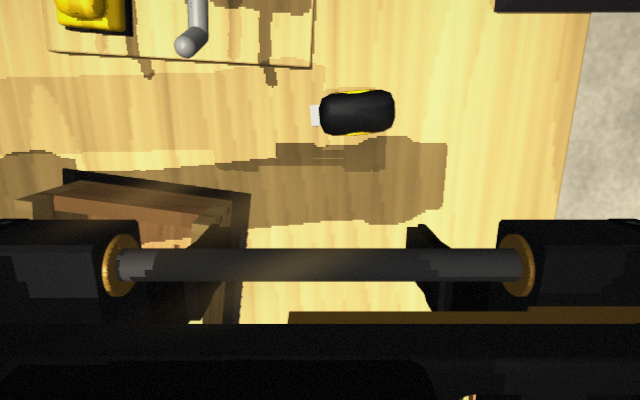

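Run:
```python
import cv2
a=cv2.imread("pics/scene0.png")[80:240,330:530];cv2.imwrite("pics/sc_rack.png",cv2.resize(a,None,fx=4,fy=3.75*1.0667,interpolation=2)[:600])
a=cv2.imread("pics/side0.png")[90:220,220:400];cv2.imwrite("pics/si_rack.png",cv2.resize(a,None,fx=4.4,fy=4.4,interpolation=2))
```

```text
(no output)
```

View pics/sc_rack.png

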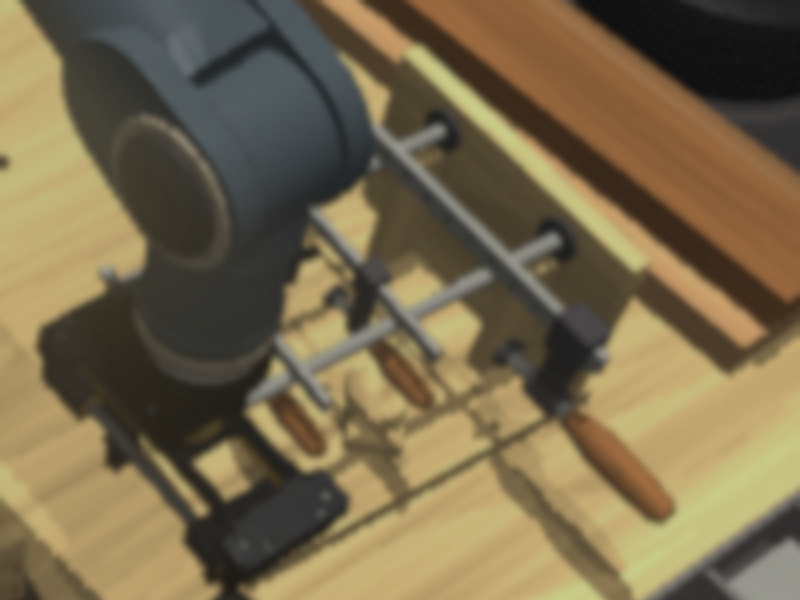

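View pics/si_rack.png

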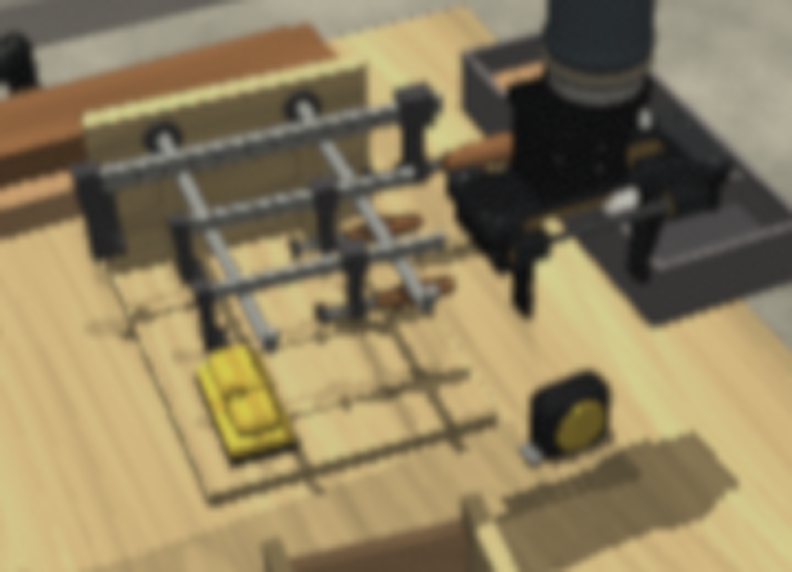

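```bash
cat > h.py <<'E'
import numpy as np,cv2
from scipy.spatial.transform import Rotation as Ro
np.set_printoptions(precision=4,suppress=True)
def tfm(o):
    T=np.eye(4);T[:3,:3]=Ro.from_euler('xyz',o["orientation"],degrees=True).as_matrix();T[:3,3]=o["ee_pos"];return T
def snap(robot,name,fn):
    o=robot.get_obs();s=robot.snapshot(name);cv2.imwrite(f"pics/{fn}.png",s["color"])
    if name=="wrist": C=tfm(o)@np.array(s["tool_from_camera"])
    else:
        C=np.eye(4);C[:3,:3]=np.array(s["R"]).T;C[:3,3]=-C[:3,:3]@np.array(s["t"])
    np.savez(f"pics/{fn}.npz",K=s["camera_matrix"],C=C)
    return o
def ray(fn,px):
    d=np.load(f"pics/{fn}.npz");K,C=d["K"],d["C"]
    v=C[:3,:3]@np.linalg.inv(K)@np.array([px[0],px[1],1.]);return C[:3,3],v
def onz(fn,px,z):
    c,v=ray(fn,px);return c+v*(z-c[2])/v[2]
def proj(fn,X):
    d=np.load(f"pics/{fn}.npz");p=np.linalg.inv(d["C"])@np.append(X,1);p=d["K"]@p[:3];return p[:2]/p[2]
E
python3 - <<'E'
from plant import robot
from h import *
snap(robot,"scene","sc1");snap(robot,"side","si1");snap(robot,"wrist","wr1")
print(robot.get_obs()["time"])
for n,p,z in [("fixed end",(239,130),.17),("collar",(314,115),.18),("rack arm1 end",(281,167),.16),("arm2 end",(317,157),.16)]: print(n,onz("si1",p,z))
for n,p,z in [("slack near end",(289,268),.1),("slack collar",(375,244),.1),("totecorner NL",(282,209),.09),("NR",(296,288),.09),("FL",(325,206),.09),("FR",(357,287),.065)]: print(n,onz("si1",p,z))
for n,p,z in [("slack near end",(240,186),.1),("slack collar",(278,268),.1),("tote corner",(338,230),.09),("br",(246,269),.09)]: print(n,onz("sc1",p,z))
for n,p,z in [("rackarm tip",(187,45),.182),("tape",(358,112),.05)]: print(n,onz("wr1",p,z))
E
```

```text
0.3
fixed end [0.4024 0.3678 0.17  ]
collar [0.6879 0.3222 0.18  ]
rack arm1 end [0.4692 0.1159 0.16  ]
arm2 end [0.601 0.111 0.16 ]
slack near end [ 0.3504 -0.2341  0.1   ]
slack collar [ 0.6142 -0.2656  0.1   ]
totecorner NL [ 0.4201 -0.003   0.09  ]
NR [ 0.3447 -0.2967  0.09  ]
FL [ 0.5528 -0.0519  0.09  ]
FR [ 0.5063 -0.3533  0.065 ]
slack near end [ 0.3454 -0.2143  0.1   ]
slack collar [ 0.6279 -0.2517  0.1   ]
tote corner [ 0.6208 -0.0581  0.09  ]
br [ 0.5794 -0.3206  0.09  ]
rackarm tip [0.6049 0.0986 0.182 ]
tape [0.7122 0.0623 0.05  ]
```

>>> step_arm(
  steps=[
    {"x": 0.033, "y": -0.012, "z": -0.018, "grip": 0.4},
    {"x": 0.033, "y": -0.012, "z": -0.018, "grip": 0.4},
    {"x": 0.033, "y": -0.012, "z": -0.018, "grip": 0.4},
    {"x": 0.033, "y": -0.012, "z": -0.018, "grip": 0.4},
    {"x": 0.033, "y": -0.012, "z": -0.018, "grip": 0.4},
  ],
)

```text
$.steps[0]: bad value
```

>>> step_arm(
  steps=[
    {"x": 0.033, "y": -0.012, "z": -0.006, "grip": 0.4},
    {"x": 0.033, "y": -0.012, "z": -0.006, "grip": 0.4},
    {"x": 0.033, "y": -0.012, "z": 0, "grip": 0.4},
    {"x": 0, "grip": 0.4},
    {"x": 0, "grip": 0.4},
  ],
)

```text
$.steps[0]: bad value
```

Run:
```python
from plant import robot
from h import *
o=snap(robot,"wrist","wr2");print(o["ee_pos"],o["orientation"],o["q"],o["opening"])
snap(robot,"scene","sc2")
```

```text
[0.6749 0.     0.4044] [-179.9619    0.0029   90.0005] [-1.6562 26.8684 -2.7834 87.8274  1.3835 65.3761 -4.7163] 0.08723089206331965
```

View pics/wr2.png

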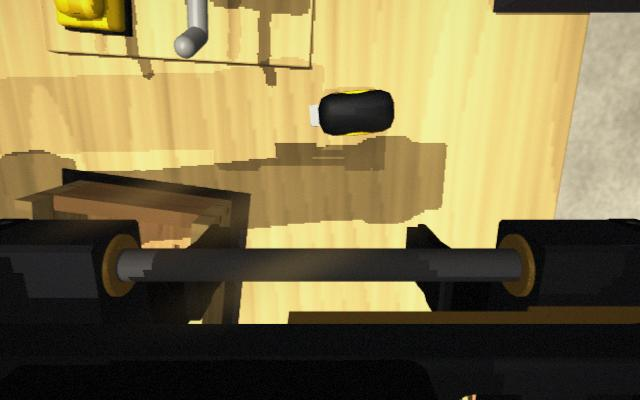

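View pics/sc2.png

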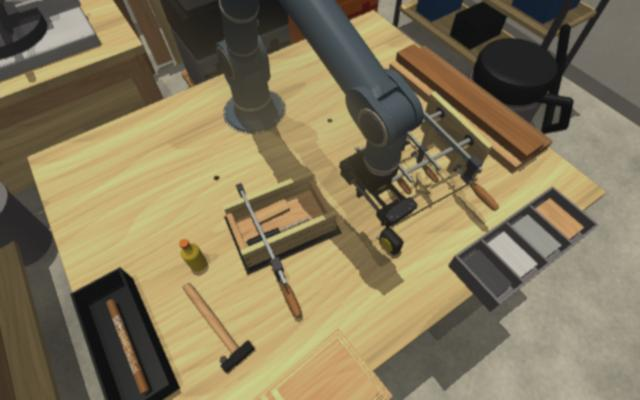

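>>> step_arm(
  steps=[
    {"x": 0.033, "y": -0.012, "z": -0.018, "roll": 0, "grip": 0.4},
    {"x": 0.033, "y": -0.012, "z": -0.018, "roll": 0, "grip": 0.4},
    {"x": 0.033, "y": -0.012, "z": -0.018, "roll": 0, "grip": 0.4},
    {"x": 0.033, "y": -0.012, "z": -0.018, "roll": 0, "grip": 0.4},
    {"x": 0.033, "y": -0.012, "z": -0.018, "roll": 0, "grip": 0.4},
  ],
)

```text
time: 0.82
ee_pos: [0.6141, 0.1664, 0.4958]
orientation: [180.0, -0.0, 90.0]
contact_force: [1.1, -0.4, -0.8]
opening: 0.0615
```

>>> step_arm(
  steps=[
    {"x": 0.033, "y": -0.012, "z": -0.006, "roll": 0, "grip": 0.4},
    {"x": 0.033, "y": -0.012, "z": -0.006, "roll": 0, "grip": 0.4},
    {"x": 0.033, "y": -0.012, "z": 0, "roll": 0, "grip": 0.4},
    {"x": 0, "y": 0, "z": 0, "roll": 0, "grip": 0.4},
    {"x": 0, "y": 0, "z": 0, "roll": 0, "grip": 0.4},
  ],
)

```text
time: 1.23
ee_pos: [0.5775, 0.2669, 0.5069]
orientation: [-180.0, -0.1, 90.3]
contact_force: [0.2, -1.6, -1.1]
opening: 0.0525
```

Run:
```python
from plant import robot
from h import *
o=snap(robot,"wrist","wr2");print(o["ee_pos"],o["orientation"],o["q"],o["opening"])
snap(robot,"scene","sc2")
```

```text
[0.5775 0.2669 0.5069] [-179.9905   -0.0531   90.3281] [-22.5616  19.7449  -8.2534  85.2425   2.8227  75.2004 -30.7285] 0.05248547573457387
```

View pics/wr2.png

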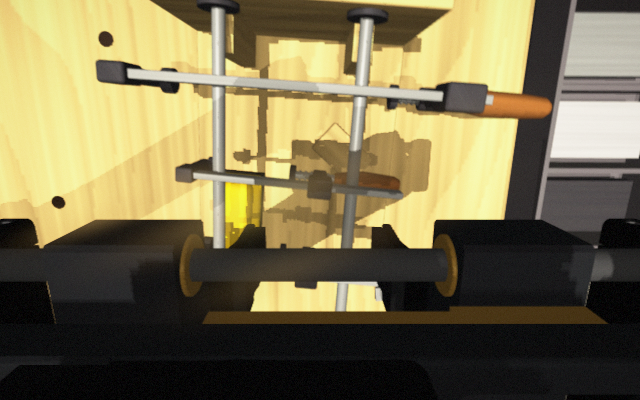

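View pics/sc2.png

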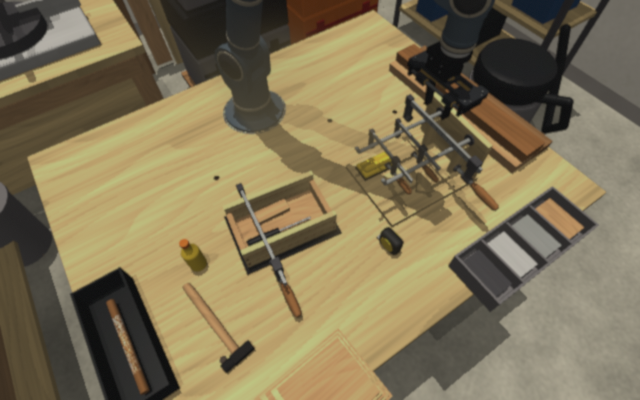

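Run:
```python
from h import *
im=cv2.imread("pics/wr2.png")
cv2.imwrite("pics/wr2z.png",cv2.resize(im[50:130,80:560],None,fx=1.66,fy=5,interpolation=2))
g=cv2.cvtColor(im,cv2.COLOR_BGR2HSV)
# bar edges per column: print gray+sat profile
for c in (160,200,260,300,340,400,420):
    print(c,[(r,int(g[r,c,1]),int(g[r,c,2])) for r in range(68,104)][::1] if c in(160,300) else '')
```

```text
160 [(68, 122, 232), (69, 122, 205), (70, 87, 172), (71, 27, 188), (72, 18, 221), (73, 18, 222), (74, 16, 221), (75, 23, 223), (76, 20, 220), (77, 18, 224), (78, 18, 224), (79, 18, 210), (80, 23, 142), (81, 21, 48), (82, 8, 34), (83, 14, 36), (84, 7, 36), (85, 14, 37), (86, 31, 49), (87, 118, 108), (88, 125, 208), (89, 118, 233), (90, 111, 245), (91, 108, 246), (92, 109, 246), (93, 112, 245), (94, 112, 246), (95, 110, 246), (96, 107, 246), (97, 109, 246), (98, 107, 246), (99, 110, 245), (100, 113, 246), (101, 109, 246), (102, 109, 246), (103, 111, 245)]
200 
260 
300 [(68, 122, 238), (69, 116, 240), (70, 115, 239), (71, 117, 239), (72, 115, 239), (73, 121, 238), (74, 117, 239), (75, 121, 237), (76, 119, 237), (77, 120, 238), (78, 120, 238), (79, 118, 236), (80, 111, 226), (81, 61, 198), (82, 22, 188), (83, 18, 196), (84, 18, 195), (85, 18, 194), (86, 17, 190), (87, 20, 188), (88, 17, 185), (89, 21, 179), (90, 33, 145), (91, 89, 144), (92, 131, 164), (93, 136, 118), (94, 134, 116), (95, 130, 118), (96, 134, 116), (97, 140, 115), (98, 138, 142), (99, 126, 228), (100, 119, 238), (101, 120, 238), (102, 116, 240), (103, 118, 239)]
340 
400 
420
```

View pics/wr2z.png

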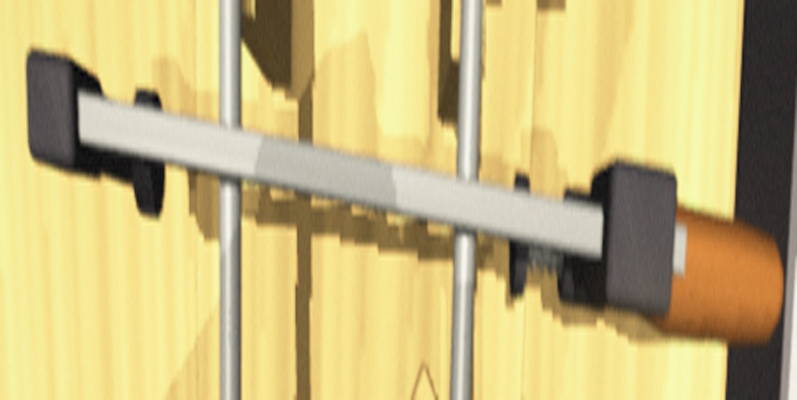

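```bash
cat >> h.py <<'E'
def edge(prof):
    """sub-pixel: prof 1d 'barness' in [0,1]; returns centroid-based first/last half crossing"""
    idx=np.where(prof>0.5)[0]
    return idx
E
python3 - <<'E'
from h import *
im=cv2.imread("pics/wr2.png");g=cv2.cvtColor(im,cv2.COLOR_BGR2HSV)
m=((g[...,1]<50)&(g[...,2]>120)).astype(np.uint8)
P=[]
for c in list(range(140,205))+list(range(235,345))+list(range(380,435)):
    r0=75+(c-160)*10.4/140
    rr=[r for r in range(int(r0-8),int(r0+9)) if m[r,c]]
    if 7<=len(rr)<=12:P.append(onz("wr2",(c,np.mean(rr)),.18))
P=np.array(P);print(len(P))
a=np.polyfit(P[:,0],P[:,1],1);print("yaw",np.degrees(np.arctan(a[0])),"res",np.std(P[:,1]-np.polyval(a,P[:,0])))
u=np.array([1,a[0]])/np.hypot(1,a[0])
for n,p,z,s in [("barend",(492.6,100),.18,155),("collar near edge top",(442.6,97),.19,116),("collar far top",(486.5,97),.19,150),("fixed outer",(97.5,71),.18,-179),("fixed outer z.19",(97.5,71),.19,-179),("fixed top right",(125,72),.19,-145)]:
    q=onz("wr2",p,z)[:2]; print(n,q,"-> centre",q-u*s/1000, )
    t=(q-np.array([0,a[1]]))@u; c=np.array([0,a[1]])+u*(t-s/1000);print("   online centre",c)
for n,p in [("arm1",(218,100)),("arm2",(361,100))]:print(n,onz("wr2",p,.16))
for n,p in [("boardL",(160,0)),("boardR",(452,6))]:print(n,onz("wr2",p,.183))
E
```

```text
230
yaw -3.6998251845425623 res 0.0001976329276861897
barend [0.7253 0.3406] -> centre [0.5706 0.3506]
   online centre [0.5706 0.3506]
collar near edge top [0.6793 0.3424] -> centre [0.5636 0.3499]
   online centre [0.5636 0.351 ]
collar far top [0.7152 0.3426] -> centre [0.5655 0.3523]
   online centre [0.5654 0.3509]
fixed outer [0.3942 0.3619] -> centre [0.5728 0.3503]
   online centre [0.5728 0.3504]
fixed outer z.19 [0.4002 0.3609] -> centre [0.5788 0.3493]
   online centre [0.5789 0.35  ]
fixed top right [0.4222 0.3603] -> centre [0.5669 0.3509]
   online centre [0.5669 0.3508]
arm1 [0.4872 0.3396 0.16  ]
arm2 [0.6163 0.3404 0.16  ]
boardL [0.4529 0.4147 0.183 ]
boardR [0.6827 0.4118 0.183 ]
```

>>> step_arm(
  steps=[
    {"x": 0, "y": 0, "z": 0, "roll": 7.1, "grip": 0.52},
    {"x": 0, "y": 0, "z": 0, "roll": 7.1, "grip": 0.52},
    {"x": 0, "y": 0, "z": 0, "roll": 7.1, "grip": 0.52},
    {"x": 0, "y": 0, "z": 0, "roll": 7.1, "grip": 0.52},
    {"x": 0, "y": 0, "z": 0, "roll": 7.1, "grip": 0.52},
  ],
)

```text
time: 1.75
ee_pos: [0.58, 0.2617, 0.5066]
orientation: [180.0, 0.0, 53.9]
contact_force: [0.2, 0.4, 0.5]
opening: 0.042
```

>>> step_arm(
  steps=[
    {"x": 0, "y": 0, "z": 0, "roll": 7.1, "grip": 0.52},
    {"x": 0, "y": 0, "z": 0, "roll": 7.1, "grip": 0.52},
    {"x": 0, "y": 0, "z": 0, "roll": 7.1, "grip": 0.52},
    {"x": 0, "y": 0, "z": 0, "roll": 7.1, "grip": 0.52},
    {"x": 0, "y": 0, "z": 0, "roll": 7.1, "grip": 0.52},
  ],
)

```text
time: 2.17
ee_pos: [0.58, 0.2617, 0.5067]
orientation: [180.0, 0.0, 18.4]
contact_force: [-0.4, 0.2, 0.5]
opening: 0.0418
```

>>> step_arm(
  steps=[
    {"x": 0, "y": 0, "z": 0, "roll": 7.1, "grip": 0.52},
    {"x": 0, "y": 0, "z": 0, "roll": 7.1, "grip": 0.52},
    {"x": 0, "y": 0, "z": 0, "roll": 7.1, "grip": 0.52},
    {"x": 0, "y": 0, "z": 0, "roll": 1.4, "grip": 0.52},
    {"x": 0, "y": 0, "z": 0, "roll": 0, "grip": 0.52},
  ],
)

```text
time: 2.58
ee_pos: [0.5797, 0.2625, 0.5067]
orientation: [180.0, -0.0, -3.7]
contact_force: [0.4, 0.4, 0.6]
opening: 0.0419
```

```bash
cat > go.py <<'E'
# usage: delta in tool frame to bring TCP to target xyz, and yaw change
import sys
from plant import robot
from h import *
o=robot.get_obs();T=tfm(o)
print("t",o["time"],"pos",o["ee_pos"],"rpy",o["orientation"],"F",o["contact_force"],"open",o["opening"])
if len(sys.argv)>3:
    X=np.array([float(v) for v in sys.argv[1:4]]);print("tool delta",T[:3,:3].T@(X-T[:3,3]))
E
python3 go.py .571 .3505 .334; python3 -c "
from plant import robot;print(robot.get_obs()['q'])"
```

```text
t 2.5833 pos [0.5797 0.2625 0.5067] rpy [179.9582  -0.0133  -3.7487] F [0.3892 0.4323 0.5659] open 0.041884561038040176
tool delta [-0.0144 -0.0873  0.1726]
[ -34.09917989   19.34264143    8.08459788   86.0141862    -2.72171156
   74.84716267 -119.5017288 ]
```

>>> step_arm(
  steps=[
    {"x": -0.005, "y": -0.029, "z": 0.01, "roll": 0, "grip": 0.52},
    {"x": -0.005, "y": -0.029, "z": 0.02, "roll": 0, "grip": 0.52},
    {"x": -0.004, "y": -0.029, "z": 0.02, "roll": 0, "grip": 0.52},
    {"x": 0, "y": 0, "z": 0.02, "roll": 0, "grip": 0.52},
    {"x": 0, "y": 0, "z": 0, "roll": 0, "grip": 0.52},
  ],
)

```text
time: 3.0
ee_pos: [0.5692, 0.353, 0.4316]
orientation: [179.7, 0.4, -3.4]
contact_force: [0.4, -0.8, -0.7]
opening: 0.0421
```

>>> step_arm(
  steps=[
    {"x": 0, "y": 0, "z": 0.02, "roll": 0, "grip": 0.52},
    {"x": 0, "y": 0, "z": 0, "roll": 0, "grip": 0.52},
    {"x": 0, "y": 0, "z": 0, "roll": 0, "grip": 0.52},
  ],
)

```text
time: 3.25
ee_pos: [0.5714, 0.3501, 0.417]
orientation: [179.9, 0.0, -3.8]
contact_force: [-0.2, -0.2, -0.1]
opening: 0.0419
```

```bash
python3 go.py .571 .3505 .334
python3 - <<'E'
from plant import robot
from h import *
o=snap(robot,"wrist","wr3")
print(proj("wr3",[.571+.1*.998,.3505-.1*.0645,.18]),proj("wr3",[.571,.3505,.18]))
E
```

```text
t 3.25 pos [0.5714 0.3501 0.417 ] rpy [179.9224   0.0181  -3.7854] F [-0.2053 -0.2049 -0.1185] open 0.041882915550749904
tool delta [-0.0004 -0.0005  0.083 ]
[316.0024  49.1934] [316.4375 214.8693]
```

View pics/wr3.png

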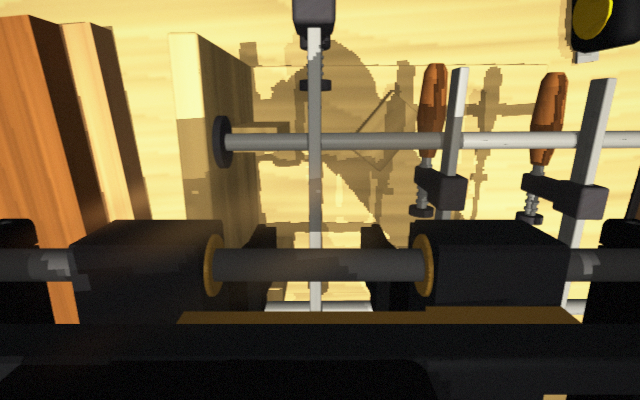

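>>> step_arm(
  steps=[
    {"x": 0, "y": 0, "z": 0.03, "roll": 0, "grip": 0.52},
    {"x": 0, "y": 0, "z": 0.03, "roll": 0, "grip": 0.52},
    {"x": 0, "y": 0, "z": 0.02, "roll": 0, "grip": 0.52},
    {"x": 0, "y": 0, "z": 0.003, "roll": 0, "grip": 0.52},
    {"x": 0, "y": 0, "z": 0, "roll": 0, "grip": 0.52},
  ],
)

```text
time: 3.72
ee_pos: [0.571, 0.3513, 0.334]
orientation: [180.0, 0.0, -3.7]
contact_force: [-0.6, 0.4, 0.5]
opening: 0.042
```

>>> step_arm(
  steps=[
    {"x": 0, "y": 0, "z": 0, "roll": 0, "grip": 1},
    {"x": 0, "y": 0, "z": 0, "roll": 0, "grip": 1},
    {"x": 0, "y": 0, "z": 0, "roll": 0, "grip": 1},
    {"x": 0, "y": 0, "z": 0, "roll": 0, "grip": 1},
    {"x": 0, "y": 0, "z": 0, "roll": 0, "grip": 1},
  ],
  force=45,
)

```text
time: 4.13
ee_pos: [0.5708, 0.3519, 0.3347]
orientation: [-179.9, -0.1, -3.7]
contact_force: [0.2, -0.1, 0.5]
opening: 0.0162
```

>>> step_arm(
  steps=[
    {"x": 0, "y": 0, "z": -0.005, "roll": 0, "grip": 1},
    {"x": 0, "y": 0, "z": -0.01, "roll": 0, "grip": 1},
    {"x": 0, "y": 0, "z": -0.01, "roll": 0, "grip": 1},
    {"x": 0, "y": 0, "z": -0.005, "roll": 0, "grip": 1},
    {"x": 0, "y": 0, "z": 0, "roll": 0, "grip": 1},
  ],
)

```text
time: 4.55
ee_pos: [0.5709, 0.3518, 0.3651]
orientation: [-179.9, -0.1, -3.7]
contact_force: [-0.1, 0.4, -6.8]
opening: 0.0079
```

```bash
python3 go.py
python3 - <<'E'
from plant import robot
from h import *
o=snap(robot,"wrist","wr4");o=snap(robot,"side","si4");print(o['torque'])
E
```

```text
t 4.55 pos [0.5709 0.3518 0.3651] rpy [-179.9214   -0.1133   -3.701 ] F [-0.0754  0.3749 -6.8126] open 0.007948032521215866
[ 0.0512 -0.0588 -0.0086]
```

View pics/wr4.png

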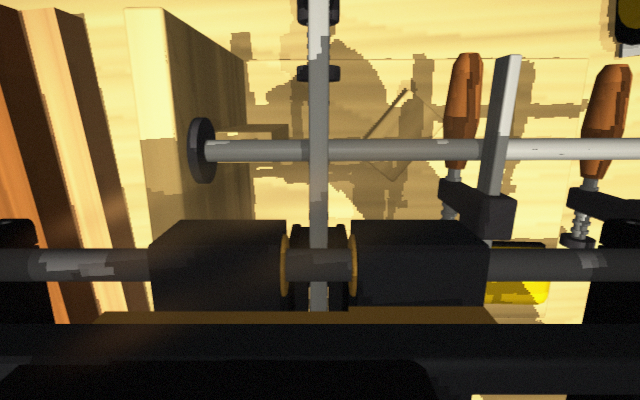

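View pics/si4.png

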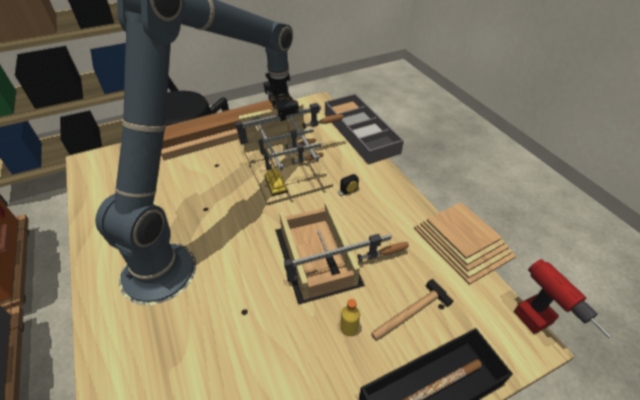

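>>> step_arm(
  steps=[
    {"x": 0, "y": 0, "z": -0.02, "roll": 0, "grip": 1},
    {"x": 0, "y": 0, "z": -0.03, "roll": 0, "grip": 1},
    {"x": 0, "y": 0, "z": -0.03, "roll": 0, "grip": 1},
    {"x": 0, "y": 0, "z": -0.03, "roll": 0, "grip": 1},
    {"x": 0, "y": 0, "z": -0.02, "roll": 0, "grip": 1},
  ],
)

```text
time: 5.07
ee_pos: [0.5707, 0.3517, 0.4963]
orientation: [-179.9, -0.1, -3.7]
contact_force: [0.7, 0.4, -6.3]
opening: 0.0072
```

>>> step_arm(
  steps=[
    {"x": 0, "y": 0.01, "z": 0, "roll": 1, "grip": 1},
    {"x": 0, "y": 0.02, "z": 0, "roll": 1, "grip": 1},
    {"x": 0, "y": 0.03, "z": 0, "roll": 1, "grip": 1},
    {"x": 0, "y": 0.03, "z": 0, "roll": 1, "grip": 1},
    {"x": 0, "y": 0.03, "z": 0, "roll": 1, "grip": 1},
  ],
)

```text
time: 5.48
ee_pos: [0.5571, 0.2302, 0.4908]
orientation: [179.8, 0.2, -8.8]
contact_force: [0.1, -0.0, -7.1]
opening: 0.0074
```

>>> step_arm(
  steps=[
    {"x": 0, "y": 0.03, "z": 0, "roll": 0, "grip": 1},
    {"x": 0, "y": 0.03, "z": 0, "roll": 0, "grip": 1},
    {"x": 0, "y": 0.03, "z": 0, "roll": 0, "grip": 1},
    {"x": 0, "y": 0.03, "z": 0, "roll": 0, "grip": 1},
    {"x": 0, "y": 0.03, "z": 0, "roll": 0, "grip": 1},
  ],
)

```text
time: 5.9
ee_pos: [0.5338, 0.0819, 0.4913]
orientation: [179.9, 0.2, -8.8]
contact_force: [1.6, 0.6, -7.5]
opening: 0.0072
```

>>> step_arm(
  steps=[
    {"x": 0, "y": 0.03, "z": 0, "roll": 0, "grip": 1},
    {"x": 0, "y": 0.02, "z": 0, "roll": 0, "grip": 1},
    {"x": 0, "y": 0.01, "z": 0, "roll": 0, "grip": 1},
    {"x": 0, "y": 0, "z": 0, "roll": 0, "grip": 1},
    {"x": 0, "y": 0, "z": 0, "roll": 0, "grip": 1},
  ],
)

```text
time: 6.32
ee_pos: [0.5256, 0.0249, 0.4926]
orientation: [-180.0, 0.1, -8.8]
contact_force: [0.4, 1.1, -7.4]
opening: 0.0077
```

```bash
python3 go.py
python3 - <<'E'
from plant import robot
from h import *
o=snap(robot,"wrist","wr5");o=snap(robot,"side","si5");o=snap(robot,"scene","sc5")
E
```

```text
t 6.3167 pos [0.5256 0.0249 0.4926] rpy [-179.9627    0.1065   -8.7693] F [ 0.4161  1.0565 -7.3881] open 0.007747757953211801
```

View pics/wr5.png

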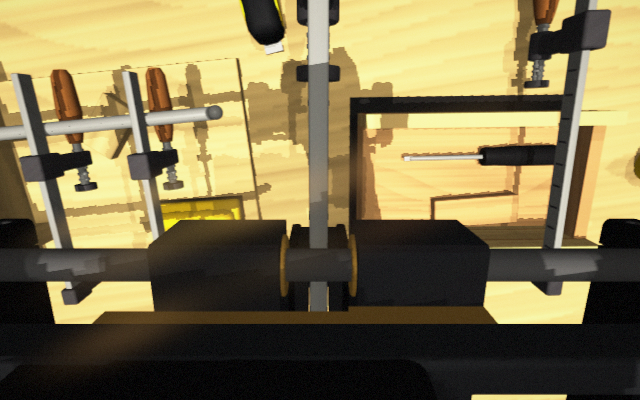

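View pics/sc5.png

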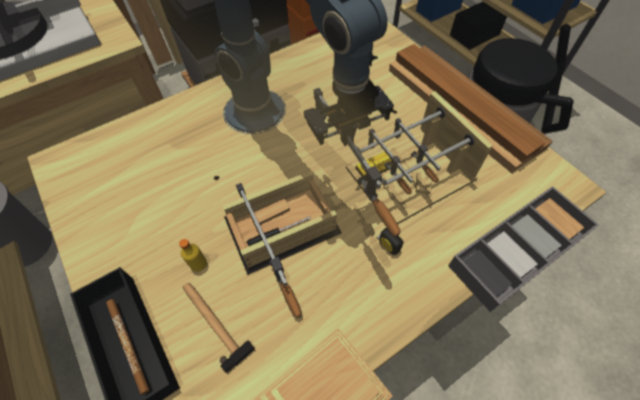

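Run:
```python
from h import *
im=cv2.imread("pics/wr5.png")
cv2.imwrite("pics/wr5z.png",cv2.resize(im[85:255,340:640],None,fx=2.66,fy=3.4,interpolation=2))
```

```text
(no output)
```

View pics/wr5z.png

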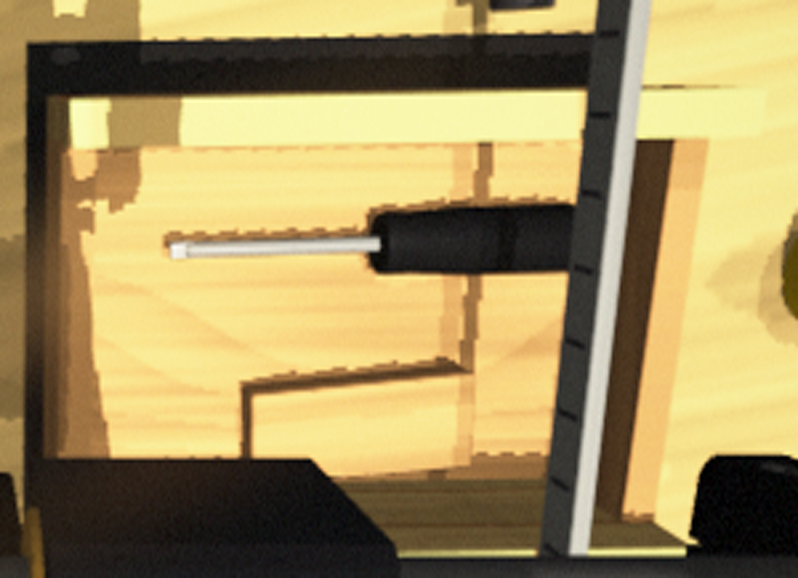

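Run:
```python
from h import *
im=cv2.imread("pics/wr5.png");g=cv2.cvtColor(im,cv2.COLOR_BGR2GRAY).astype(float)
def sub(p0,lev):  # first crossing upward
    i=np.where((p0[:-1]<lev)&(p0[1:]>=lev))[0]
    return None if len(i)==0 else i[0]+(lev-p0[i[0]])/(p0[i[0]+1]-p0[i[0]])
P=[]
for c in range(415,555,3):
    r=sub(g[105:122,c],130)
    if r is not None:P.append(onz("wr5",(c,105+r),.09)[:2])
P=np.array(P);a=np.polyfit(P[:,1],P[:,0],1);print("far outer edge: x=",a,"res",np.std(P[:,0]-np.polyval(a,P[:,1])),len(P))
th=np.degrees(np.arctan(-a[0]));print("tote yaw",th)
print([int(v) for v in g[118,355:380]], [int(v) for v in g[122,355:380]]); print([int(v) for v in g[118,610:640]])
# slack bar: bright right face and dark left face edges by row
for r in (20+70,100,120,140,160,180,200,220,235):
    print(r,[ (c,int(g[r,c])) for c in range(540,600)][::1] if r==140 else '')
```

```text
far outer edge: x= [0.1407 0.5825] res 4.591311153091323e-05 47
tote yaw -8.008346101744449
[10, 16, 37, 59, 60, 63, 73, 69, 62, 65, 80, 190, 242, 243, 243, 243, 243, 243, 241, 239, 239, 238, 237, 238, 225] [17, 19, 41, 62, 59, 62, 66, 67, 67, 67, 84, 169, 232, 243, 243, 243, 243, 242, 242, 241, 240, 238, 237, 238, 231]
[235, 235, 235, 235, 235, 233, 234, 234, 234, 234, 233, 234, 234, 233, 233, 234, 233, 231, 230, 228, 229, 230, 228, 230, 230, 229, 229, 231, 230, 231]
90 
100 
120 
140 [(540, 218), (541, 219), (542, 218), (543, 218), (544, 219), (545, 215), (546, 219), (547, 218), (548, 214), (549, 217), (550, 215), (551, 215), (552, 215), (553, 215), (554, 215), (555, 214), (556, 190), (557, 104), (558, 46), (559, 42), (560, 47), (561, 46), (562, 48), (563, 51), (564, 49), (565, 51), (566, 57), (567, 52), (568, 70), (569, 140), (570, 202), (571, 215), (572, 213), (573, 211), (574, 205), (575, 206), (576, 171), (577, 77), (578, 51), (579, 50), (580, 51), (581, 54), (582, 58), (583, 56), (584, 58), (585, 57), (586, 60), (587, 61), (588, 58), (589, 53), (590, 85), (591, 161), (592, 201), (593, 200), (594, 201), (595, 202), (596, 204), (597, 198), (598, 197), (599, 203)]
160 
180 
200 
220 
235
```

```bash
cat > tote.py <<'E'
from h import *
th=np.radians(-8.008);xh=np.array([np.cos(th),np.sin(th)]);yh=np.array([-np.sin(th),np.cos(th)])
E
python3 - <<'E'
from tote import *
im=cv2.imread("pics/wr5.png");g=cv2.cvtColor(im,cv2.COLOR_BGR2GRAY).astype(float)
e=onz("wr5",(365.7,118),.09)[:2]; print("left end pt",e)
# offset d: xh.p for far outer
p0=np.array([0.5825,0]);d=xh@p0; l=yh@e
print("far outer xh.p",d,"left end yh.p",l)
C=xh*(d-.085)+yh*(l-.14);print("tote origin",C)
np.save("C.npy",C)
P=[]
for r in range(60,235,2):
    c0=572.7-(r-140)*0.16
    # bright run near right face: find via dark->bright edge followed by >180
    row=g[r];cs=[c for c in range(535,600) if row[c]-row[c-1]>40 and row[c-2]<90]
    if not cs: continue
    c=cs[0]; 
    k=c
    i=c-1+(130-row[c-1])/(row[c]-row[c-1]) if row[c]>130 else c+(130-row[c])/(row[c+1]-row[c])
    P.append(np.append(onz("wr5",(i,r),.11)[:2],[i,r]))
P=np.array(P)
t=np.array([[ (p[:2]-C)@xh,(p[:2]-C)@yh] for p in P]);
ok=abs(t[:,1]-np.median(t[:,1]))<.006;a=np.polyfit(t[ok,0],t[ok,1],1)
print("slack bar left top edge in tote: y=%.4f slope %.4f"%(a[1],a[0]),ok.sum(),np.std(t[ok,1]-np.polyval(a,t[ok,0])), "range",t[ok,0].min(),t[ok,0].max())
print("centre y",a[1]-.004)
E
```

```text
left end pt [ 0.5729 -0.0338]
far outer xh.p 0.5768198251447878 left end yh.p 0.04631101558222033
tote origin [ 0.474  -0.1613]
slack bar left top edge in tote: y=-0.0676 slope 0.0180 81 6.328472242620475e-05 range -0.046590945771027355 0.12773180120769595
centre y -0.07164316265270812
```

Run:
```python
from tote import *
C=np.load("C.npy")
for p in [(627,118),(626,112)]: q=onz("wr5",p,.09)[:2];print((q-C)@xh,(q-C)@yh)
T=C+xh*.050+yh*.070;print(T)
import subprocess;print(subprocess.run(["python3","go.py",str(T[0]),str(T[1]),"0.31"],capture_output=True,text=True).stdout)
```

```text
0.07655966153117676 -0.13908147787281533
0.08282439225606276 -0.13674211959783822
[ 0.5332 -0.0989]
t 6.4667 pos [0.5261 0.0267 0.4931] rpy [-179.9687    0.0564   -8.5397] F [-0.2868  0.0197 -6.9718] open 0.007347533174036936
tool delta [0.0259 0.1233 0.183 ]
```

>>> step_arm(
  steps=[
    {"x": 0.006, "y": 0.025, "z": 0.01, "roll": -0.6, "grip": 1},
    {"x": 0.006, "y": 0.03, "z": 0.02, "roll": 0, "grip": 1},
    {"x": 0.006, "y": 0.03, "z": 0.02, "roll": 0, "grip": 1},
    {"x": 0.006, "y": 0.028, "z": 0.02, "roll": 0, "grip": 1},
    {"x": 0.002, "y": 0.01, "z": 0.02, "roll": 0, "grip": 1},
  ],
)

```text
time: 6.88
ee_pos: [0.5343, -0.1044, 0.4031]
orientation: [179.8, -0.1, -8.3]
contact_force: [0.5, -1.6, -6.3]
opening: 0.0082
```

>>> step_arm(
  steps=[
    {"x": 0, "y": 0, "z": 0, "roll": 0, "grip": 1},
    {"x": 0, "y": 0, "z": 0, "roll": 0, "grip": 1},
    {"x": 0, "y": 0, "z": 0, "roll": 0, "grip": 1},
  ],
)

```text
time: 7.13
ee_pos: [0.5351, -0.0987, 0.4042]
orientation: [-179.9, -0.1, -7.9]
contact_force: [0.5, -0.6, -8.0]
opening: 0.0078
```

```bash
python3 go.py 0.5332 -0.0989 0.31
python3 - <<'E'
from plant import robot
from h import *
o=snap(robot,"wrist","wr6");o=snap(robot,"side","si6");o=snap(robot,"scene","sc6")
E
```

```text
t 7.1333 pos [ 0.5351 -0.0987  0.4042] rpy [-179.93     -0.0619   -7.936 ] F [ 0.5252 -0.5654 -8.028 ] open 0.00776226679479131
tool delta [-0.002   0.0006  0.0942]
```

View pics/wr6.png

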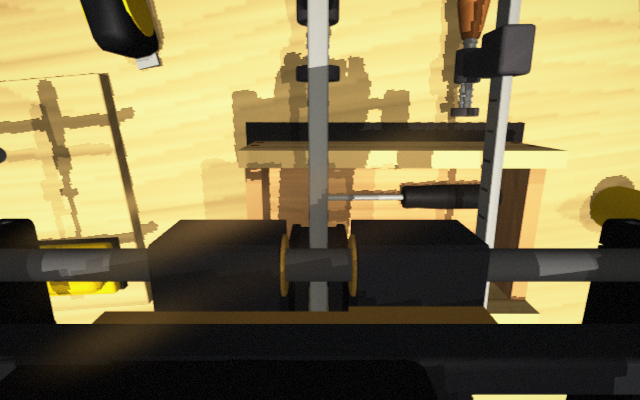

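View pics/si6.png

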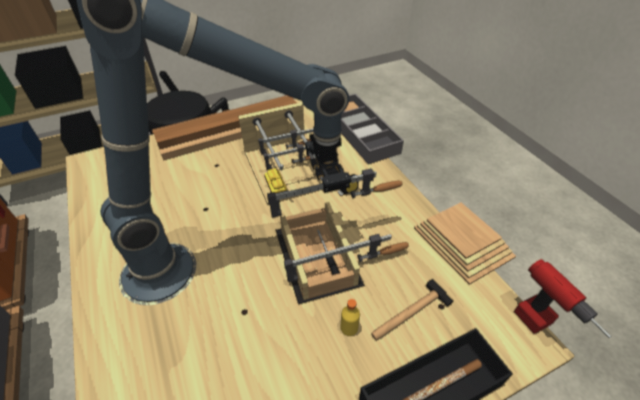

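View pics/sc6.png

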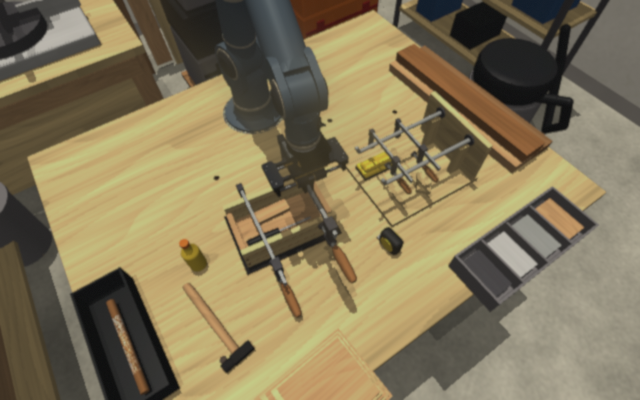

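>>> step_arm(
  steps=[
    {"x": -0.002, "y": 0, "z": 0.015, "roll": 0, "grip": 1},
    {"x": 0, "y": 0, "z": 0.025, "roll": 0, "grip": 1},
    {"x": 0, "y": 0, "z": 0.025, "roll": 0, "grip": 1},
    {"x": 0, "y": 0, "z": 0.02, "roll": 0, "grip": 1},
    {"x": 0, "y": 0, "z": 0.01, "roll": 0, "grip": 1},
  ],
)

```text
time: 7.7
ee_pos: [0.5319, -0.099, 0.3071]
orientation: [-180.0, 0.1, -8.0]
contact_force: [-1.1, 0.1, -8.3]
opening: 0.0075
```

>>> step_arm(
  steps=[
    {"x": 0, "y": 0, "z": 0.015, "roll": 0, "grip": 1},
    {"x": 0, "y": 0, "z": 0.01, "roll": 0, "grip": 1},
    {"x": 0, "y": 0, "z": 0.007, "roll": 0, "grip": 1},
    {"x": 0, "y": 0, "z": 0.003, "roll": 0, "grip": 1},
    {"x": 0, "y": 0, "z": 0, "roll": 0, "grip": 1},
  ],
)

```text
time: 8.12
ee_pos: [0.5325, -0.1001, 0.2737]
orientation: [-180.0, -0.0, -8.1]
contact_force: [-0.6, 0.9, -7.4]
opening: 0.0078
```

```bash
python3 go.py 0.5332 -0.0989 0.264
python3 - <<'E'
from plant import robot
from h import *
o=snap(robot,"wrist","wr7");o=snap(robot,"side","si7")
im=cv2.imread("pics/si7.png")[150:310,250:430];cv2.imwrite("pics/si7z.png",cv2.resize(im,None,fx=3.7,fy=3.7,interpolation=2))
E
```

```text
t 8.1167 pos [ 0.5325 -0.1001  0.2737] rpy [-179.9933   -0.0011   -8.0773] F [-0.625   0.8683 -7.4098] open 0.007794345680199209
tool delta [ 0.0006 -0.0013  0.0097]
```

View pics/wr7.png

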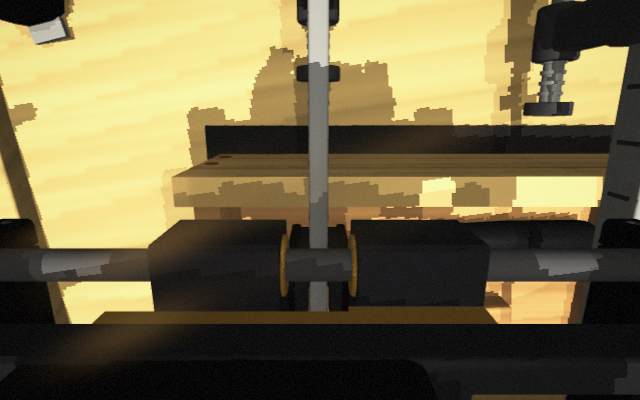

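View pics/si7z.png

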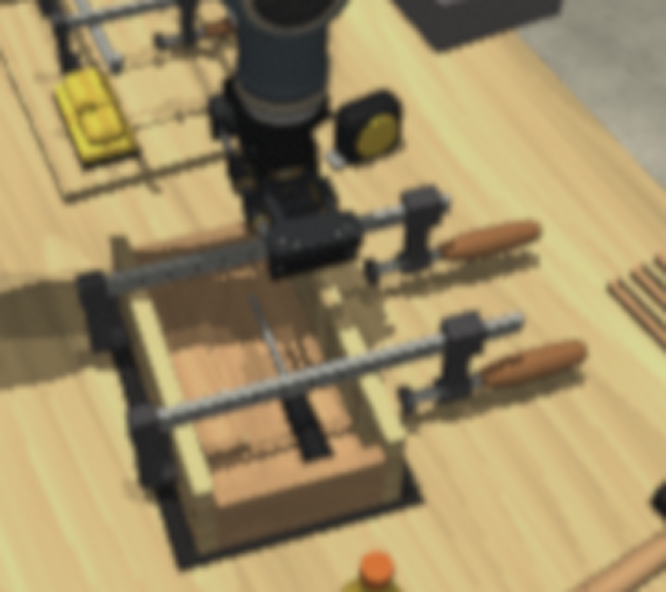

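>>> step_arm(
  steps=[
    {"x": 0.002, "y": 0, "z": 0.003, "roll": 0, "grip": 1},
    {"x": 0.002, "y": 0, "z": 0.0025, "roll": 0, "grip": 1},
    {"x": 0.001, "y": 0, "z": 0, "roll": 0, "grip": 1},
    {"x": 0, "y": 0, "z": 0, "roll": 0, "grip": 1},
  ],
)

```text
time: 8.55
ee_pos: [0.5366, -0.1012, 0.2702]
orientation: [-179.9, 0.2, -8.1]
contact_force: [-8.3, 1.5, 9.5]
opening: 0.0082
```

>>> step_arm(
  steps=[
    {"x": 0, "y": 0, "z": 0.0015, "roll": 0, "grip": 1},
    {"x": 0, "y": 0, "z": 0, "roll": 0, "grip": 1},
    {"x": 0, "y": 0, "z": 0, "roll": 0, "grip": 1},
  ],
)

```text
time: 8.8
ee_pos: [0.5365, -0.1013, 0.2701]
orientation: [-179.9, 0.2, -8.1]
contact_force: [-11.7, 1.9, 20.9]
opening: 0.0079
```

>>> step_arm(
  steps=[
    {"x": 0, "y": 0, "z": 0.0015, "roll": 0, "grip": 1},
    {"x": 0, "y": 0, "z": 0, "roll": 0, "grip": 1},
    {"x": 0, "y": 0, "z": 0, "roll": 0, "grip": 1},
  ],
)

```text
time: 9.05
ee_pos: [0.5365, -0.1014, 0.27]
orientation: [-179.8, 0.2, -8.1]
contact_force: [-15.0, 3.9, 30.4]
opening: 0.0074
```

>>> step_arm(
  steps=[
    {"x": 0, "y": 0, "z": -0.003, "roll": 0, "grip": 1},
    {"x": 0, "y": 0, "z": -0.001, "roll": 0, "grip": 1},
    {"x": 0, "y": 0, "z": 0, "roll": 0, "grip": 1},
  ],
)

```text
time: 9.3
ee_pos: [0.5378, -0.1011, 0.2702]
orientation: [-180.0, -0.1, -8.1]
contact_force: [-1.7, 1.1, 4.8]
opening: 0.0076
```

```bash
python3 go.py 0.5332 -0.0989 0.264
python3 - <<'E'
from plant import robot
from h import *
o=snap(robot,"wrist","wr8");o=snap(robot,"side","si8");snap(robot,"scene","sc8")
im=cv2.imread("pics/si8.png")[190:280,260:380];cv2.imwrite("pics/si8z.png",cv2.resize(im,None,fx=6,fy=6,interpolation=2))
im=cv2.imread("pics/sc8.png")[150:330,200:380];cv2.imwrite("pics/sc8z.png",cv2.resize(im,None,fx=3.3,fy=3.3,interpolation=2))
E
```

```text
t 9.3 pos [ 0.5378 -0.1011  0.2702] rpy [-179.9858   -0.1058   -8.0928] F [-1.7074  1.0815  4.7528] open 0.007605912725265213
tool delta [-0.0048 -0.0015  0.0062]
```

View pics/si8z.png

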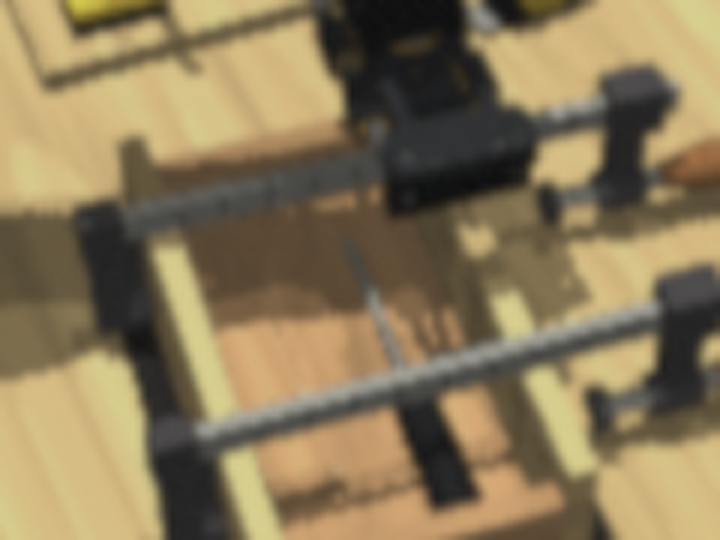

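View pics/sc8z.png

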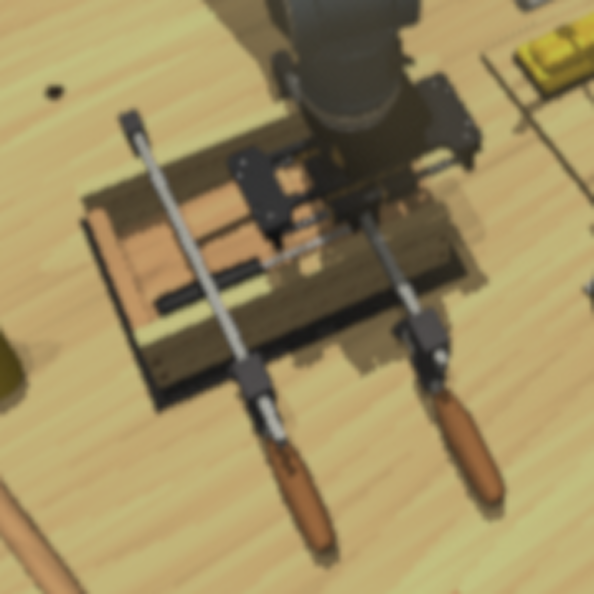

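View pics/wr8.png

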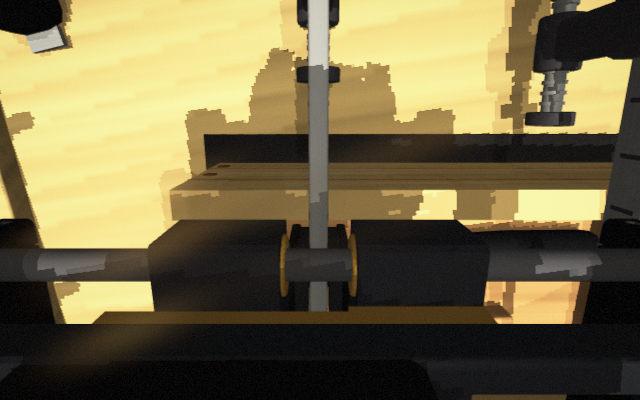

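>>> step_arm(
  steps=[
    {"x": 0, "y": 0, "z": -0.0012, "roll": 0, "grip": 1},
    {"x": 0.001, "y": 0, "z": 0, "roll": 0, "grip": 1},
    {"x": 0.001, "y": 0, "z": 0, "roll": 0, "grip": 1},
    {"x": 0, "y": 0, "z": 0, "roll": 0, "grip": 1},
  ],
)

```text
time: 9.78
ee_pos: [0.5386, -0.1012, 0.2702]
orientation: [-180.0, 0.2, -8.1]
contact_force: [-5.1, -0.1, 2.6]
opening: 0.0076
```

>>> step_arm(
  steps=[
    {"x": 0.001, "y": 0, "z": 0, "roll": 0, "grip": 1},
    {"x": 0, "y": 0, "z": 0, "roll": 0, "grip": 1},
    {"x": 0, "y": 0, "z": 0, "roll": 0, "grip": 1},
  ],
)

```text
time: 10.03
ee_pos: [0.5393, -0.1014, 0.2702]
orientation: [-180.0, 0.2, -8.1]
contact_force: [-5.7, 1.0, 3.3]
opening: 0.0075
```

>>> step_arm(
  steps=[
    {"x": 0.001, "y": 0, "z": 0, "roll": 0, "grip": 1},
    {"x": 0, "y": 0, "z": 0, "roll": 0, "grip": 1},
    {"x": 0, "y": 0, "z": 0, "roll": 0, "grip": 1},
  ],
)

```text
time: 10.28
ee_pos: [0.5403, -0.1015, 0.2702]
orientation: [-180.0, 0.2, -8.1]
contact_force: [-5.1, 1.7, 4.2]
opening: 0.0076
```

>>> step_arm(
  steps=[
    {"x": 0.001, "y": 0, "z": -0.001, "roll": 0, "grip": 1},
    {"x": 0, "y": 0, "z": 0, "roll": 0, "grip": 1},
    {"x": 0, "y": 0, "z": 0, "roll": 0, "grip": 1},
  ],
)

```text
time: 10.53
ee_pos: [0.5412, -0.1015, 0.2703]
orientation: [180.0, 0.2, -8.1]
contact_force: [-4.1, 0.5, -5.8]
opening: 0.0075
```

>>> step_arm(
  steps=[
    {"x": 0.001, "y": 0, "z": 0, "roll": 0, "grip": 1},
    {"x": 0, "y": 0, "z": 0, "roll": 0, "grip": 1},
    {"x": 0, "y": 0, "z": 0, "roll": 0, "grip": 1},
  ],
)

```text
time: 10.78
ee_pos: [0.5416, -0.1016, 0.2703]
orientation: [-180.0, 0.3, -8.1]
contact_force: [-6.3, 1.3, -5.2]
opening: 0.0076
```

>>> step_arm(
  steps=[
    {"x": 0.001, "y": 0, "z": 0, "roll": 0, "grip": 1},
    {"x": 0, "y": 0, "z": 0, "roll": 0, "grip": 1},
    {"x": 0, "y": 0, "z": 0, "roll": 0, "grip": 1},
  ],
)

```text
time: 11.03
ee_pos: [0.542, -0.1017, 0.2702]
orientation: [-180.0, 0.5, -8.1]
contact_force: [-9.2, 2.4, -2.0]
opening: 0.008
```

>>> step_arm(
  steps=[
    {"x": 0, "y": 0, "z": 0.001, "roll": 0, "grip": 1},
    {"x": 0, "y": 0, "z": 0, "roll": 0, "grip": 1},
    {"x": 0, "y": 0, "z": 0, "roll": 0, "grip": 0.85},
    {"x": 0, "y": 0, "z": 0, "roll": 0, "grip": 0.7},
    {"x": 0, "y": 0, "z": 0, "roll": 0, "grip": 0.55},
  ],
)

```text
time: 11.45
ee_pos: [0.5423, -0.102, 0.2698]
orientation: [-180.0, 0.4, -8.1]
contact_force: [-8.9, 0.7, 0.0]
opening: 0.0196
```

>>> step_arm(
  steps=[
    {"x": 0, "y": 0, "z": 0, "roll": 0, "grip": 0.52},
    {"x": 0, "y": 0, "z": 0, "roll": 0, "grip": 0.52},
    {"x": 0, "y": 0, "z": -0.01, "roll": 0, "grip": 0.52},
    {"x": 0, "y": 0, "z": -0.03, "roll": 0, "grip": 0.52},
    {"x": 0, "y": 0, "z": -0.03, "roll": 0, "grip": 0.52},
  ],
)

```text
time: 11.87
ee_pos: [0.5453, -0.1021, 0.3419]
orientation: [180.0, -0.2, -8.1]
contact_force: [1.0, -0.4, 0.6]
opening: 0.0409
```

>>> step_arm(
  steps=[
    {"x": 0, "y": 0, "z": -0.03, "roll": 0, "grip": 0.52},
    {"x": 0, "y": 0, "z": -0.03, "roll": 0, "grip": 0.52},
    {"x": 0, "y": 0, "z": -0.02, "roll": 0, "grip": 0.52},
    {"x": 0, "y": 0, "z": 0, "roll": 0, "grip": 0.52},
    {"x": 0, "y": 0, "z": 0, "roll": 0, "grip": 0.52},
  ],
)

```text
time: 12.28
ee_pos: [0.5453, -0.1023, 0.4234]
orientation: [-180.0, -0.5, -8.1]
contact_force: [0.3, -0.1, -0.7]
opening: 0.0416
```

```bash
python3 go.py
python3 - <<'E'
from plant import robot
from h import *
o=snap(robot,"wrist","wr9");o=snap(robot,"side","si9");snap(robot,"scene","sc9")
im=cv2.imread("pics/si9.png")[190:310,260:420];cv2.imwrite("pics/si9z.png",cv2.resize(im,None,fx=5,fy=5,interpolation=2))
E
```

```text
t 12.2833 pos [ 0.5453 -0.1023  0.4234] rpy [-179.9609   -0.4758   -8.0989] F [ 0.2943 -0.0814 -0.6777] open 0.04156223851899422
```

View pics/si9z.png

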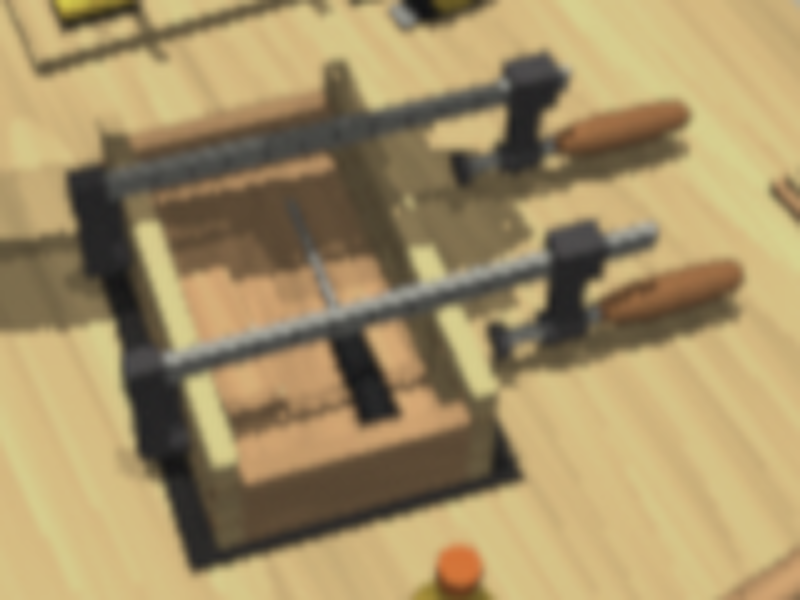

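View pics/wr9.png

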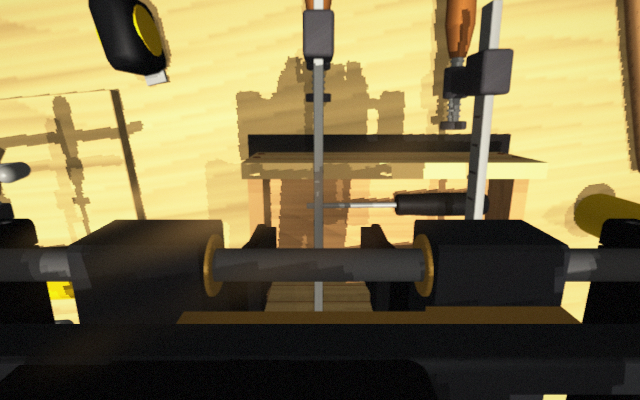

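Run:
```python
from tote import *
C=np.load("C.npy")
im=cv2.imread("pics/wr9.png");g=cv2.cvtColor(im,cv2.COLOR_BGR2GRAY)
cv2.imwrite("pics/wr9z.png",cv2.resize(im[0:180,280:540],None,fx=3,fy=3.3,interpolation=2))
for n,p,z in [("L collar far top",(319,11),.12),("L collar near top",(319,53),.12),("bar at 130",(319.,130),.11),("bar at 200",(319,200),.11),("R collar far top",(494,49),.12),("R near top",(491,92),.12)]:
    q=onz("wr9",p,z)[:2];print(n,q,"tote",(q-C)@xh,(q-C)@yh)
```

```text
L collar far top [ 0.6827 -0.1226] tote 0.20129620848978108 0.06744084820446969
L collar near top [ 0.6539 -0.1185] tote 0.17220833977170494 0.06746374357931777
bar at 130 [ 0.5964 -0.1104] tote 0.1141288430550231 0.06749557943211132
bar at 200 [ 0.5372 -0.102 ] tote 0.0543732443058653 0.06754261370766773
R collar far top [ 0.638  -0.2501] tote 0.17483432514857755 -0.0650614930423584
R near top [ 0.6069 -0.2471] tote 0.14357915924418424 -0.06640746551933875
```

View pics/wr9z.png

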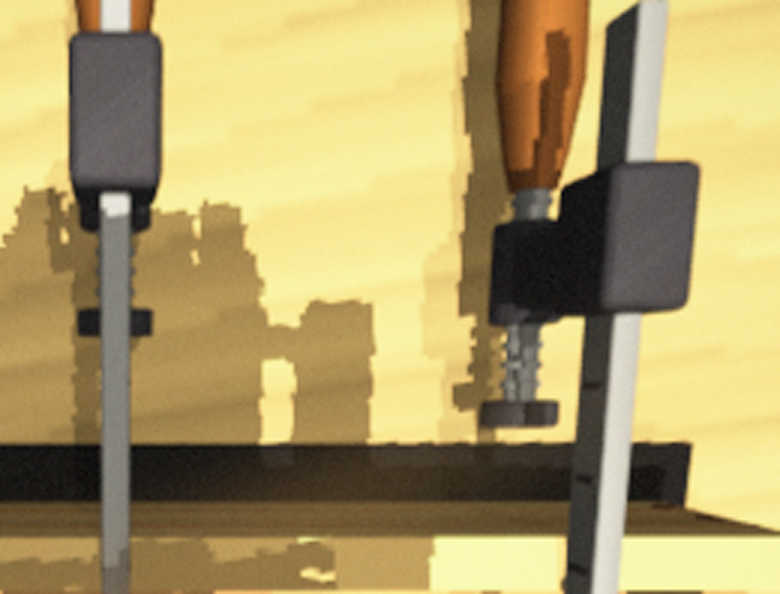

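Run:
```python
from tote import *
C=np.load("C.npy");T=C+xh*.185+yh*.0675;print(T)
import subprocess;print(subprocess.run(["python3","go.py",str(T[0]),str(T[1]),"0.268"],capture_output=True,text=True).stdout)
```

```text
[ 0.6666 -0.1202]
t 12.4333 pos [ 0.5442 -0.1019  0.4199] rpy [179.9963   0.008   -8.0906] F [-0.7141 -0.163  -0.2138] open 0.04187907270225294
tool delta [0.1237 0.001  0.1519]
```

>>> step_arm(
  steps=[
    {"x": 0.02, "y": 0, "z": 0, "roll": 0, "grip": 0.52},
    {"x": 0.03, "y": 0, "z": 0, "roll": 0, "grip": 0.52},
    {"x": 0.03, "y": 0.001, "z": 0.005, "roll": 0, "grip": 0.52},
    {"x": 0.03, "y": 0, "z": 0.02, "roll": 0, "grip": 0.52},
    {"x": 0.0137, "y": 0, "z": 0.025, "roll": 0, "grip": 0.52},
  ],
)

```text
time: 12.85
ee_pos: [0.6699, -0.1206, 0.3701]
orientation: [180.0, -0.3, -8.1]
contact_force: [0.5, 0.4, 0.9]
opening: 0.0418
```

>>> step_arm(
  steps=[
    {"x": 0, "y": 0, "z": 0.02, "roll": 0, "grip": 0.52},
    {"x": 0, "y": 0, "z": 0, "roll": 0, "grip": 0.52},
    {"x": 0, "y": 0, "z": 0, "roll": 0, "grip": 0.52},
    {"x": 0, "y": 0, "z": 0, "roll": 0, "grip": 0.52},
  ],
)

```text
time: 13.18
ee_pos: [0.6665, -0.1207, 0.3511]
orientation: [180.0, -0.0, -8.1]
contact_force: [-0.7, -0.2, -0.1]
opening: 0.0418
```

```bash
python3 go.py .6666 -.1202 .268
python3 - <<'E'
from plant import robot
from h import *
o=snap(robot,"wrist","wr10");o=snap(robot,"side","si10")
im=cv2.imread("pics/si10.png")[160:310,260:440];cv2.imwrite("pics/si10z.png",cv2.resize(im,None,fx=4,fy=4,interpolation=2))
E
```

```text
t 13.1833 pos [ 0.6665 -0.1207  0.3511] rpy [179.9891  -0.0456  -8.1188] F [-0.7013 -0.2497 -0.0836] open 0.04183405902210178
tool delta [-0.     -0.0005  0.0831]
```

View pics/wr10.png

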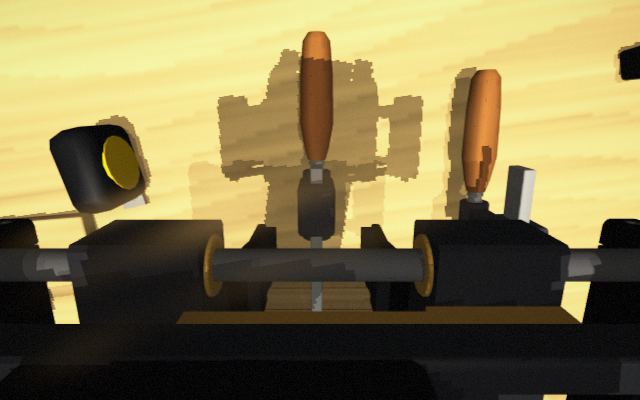

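View pics/si10z.png

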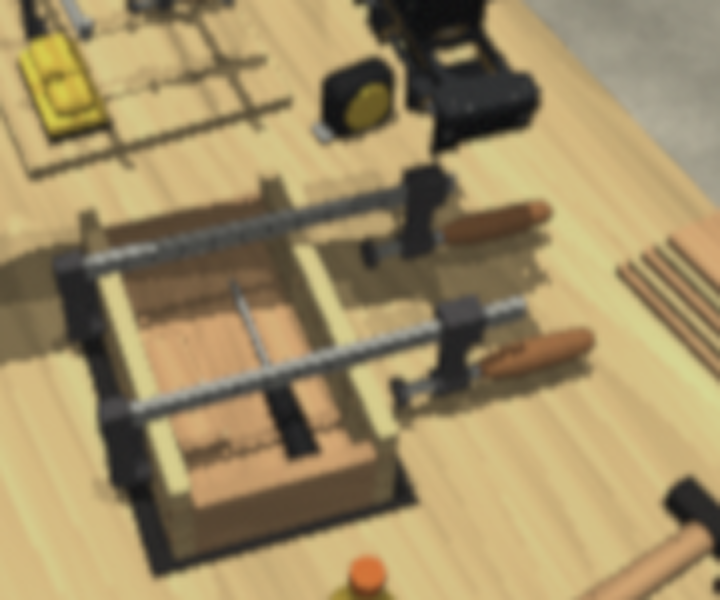

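Run:
```python
from tote import *
C=np.load("C.npy")
im=cv2.imread("pics/wr10.png");cv2.imwrite("pics/wr10z.png",cv2.resize(im[140:260,250:390],None,fx=5,fy=5,interpolation=2))
for r in (170,180,184,230,235,240):
    q=onz("wr10",(316.5,r),.12)[:2];print(r,q,(q-C)@xh,(q-C)@yh)
print(proj("wr10",[.6666,-.1202,.12]))
```

```text
170 [ 0.6966 -0.1243] 0.21528576958473394 0.06763766028751259
180 [ 0.6904 -0.1234] 0.20907182683649075 0.06765548099316115
184 [ 0.6879 -0.1231] 0.20656138880588193 0.06766268057304223
230 [ 0.6583 -0.1188] 0.17662502077643558 0.06774853382667745
235 [ 0.655  -0.1183] 0.1732480229843991 0.06775821857693438
240 [ 0.6516 -0.1178] 0.1698458932867747 0.06776797540192876
[316.8146 217.4   ]
```

View pics/wr10z.png

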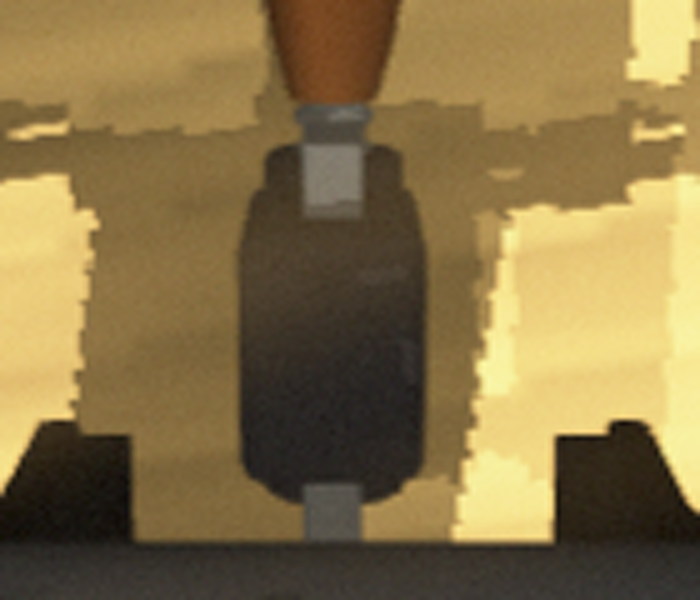

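>>> step_arm(
  steps=[
    {"x": 0.003, "y": 0, "z": 0.025, "roll": 0, "grip": 0.52},
    {"x": 0, "y": 0, "z": 0.03, "roll": 0, "grip": 0.52},
    {"x": 0, "y": 0, "z": 0.02, "roll": 0, "grip": 0.52},
    {"x": 0, "y": 0, "z": 0.008, "roll": 0, "grip": 0.52},
    {"x": 0, "y": 0, "z": 0, "roll": 0, "grip": 0.52},
  ],
)

```text
time: 13.7
ee_pos: [0.6689, -0.1206, 0.2666]
orientation: [-180.0, 0.1, -8.1]
contact_force: [-0.4, 0.4, -0.0]
opening: 0.0416
```

>>> step_arm(
  steps=[
    {"x": 0, "y": 0, "z": 0, "roll": 0, "grip": 0.6},
    {"x": 0, "y": 0, "z": 0, "roll": 0, "grip": 0.68},
    {"x": 0, "y": 0, "z": 0, "roll": 0, "grip": 0.75},
    {"x": 0, "y": 0, "z": 0, "roll": 0, "grip": 0.8},
    {"x": 0, "y": 0, "z": 0, "roll": 0, "grip": 0.8},
  ],
  force=15,
)

```text
time: 14.12
ee_pos: [0.6701, -0.1207, 0.2691]
orientation: [-180.0, -0.2, -8.1]
contact_force: [-0.3, 0.4, 3.7]
opening: 0.0239
```

>>> step_arm(
  steps=[
    {"x": -0.005, "y": 0, "z": 0, "roll": 0, "grip": 0.8},
    {"x": -0.01, "y": 0, "z": 0, "roll": 0, "grip": 0.8},
    {"x": -0.01, "y": 0, "z": 0, "roll": 0, "grip": 0.8},
    {"x": -0.01, "y": 0, "z": 0, "roll": 0, "grip": 0.8},
    {"x": -0.005, "y": 0, "z": 0, "roll": 0, "grip": 0.8},
  ],
)

```text
time: 14.53
ee_pos: [0.6297, -0.115, 0.2692]
orientation: [-179.9, -0.2, -8.1]
contact_force: [1.0, 1.2, 5.5]
opening: 0.0237
```

>>> step_arm(
  steps=[
    {"x": -0.005, "y": 0, "z": 0, "roll": 0, "grip": 0.8},
    {"x": -0.002, "y": 0, "z": 0, "roll": 0, "grip": 0.8},
    {"x": 0, "y": 0, "z": 0, "roll": 0, "grip": 0.8},
    {"x": 0, "y": 0, "z": 0, "roll": 0, "grip": 0.8},
  ],
)

```text
time: 14.87
ee_pos: [0.6231, -0.114, 0.2691]
orientation: [-179.9, -0.1, -8.1]
contact_force: [-0.4, 2.0, 6.3]
opening: 0.0235
```

```bash
python3 go.py
python3 - <<'E'
from plant import robot
from h import *
o=snap(robot,"wrist","wr11");o=snap(robot,"side","si11")
im=cv2.imread("pics/si11.png")[160:310,260:440];cv2.imwrite("pics/si11z.png",cv2.resize(im,None,fx=4,fy=4,interpolation=2))
E
```

```text
t 14.8667 pos [ 0.6231 -0.114   0.2691] rpy [-179.9482   -0.137    -8.0981] F [-0.3628  1.9917  6.3069] open 0.02349670930963211
```

View pics/si11z.png

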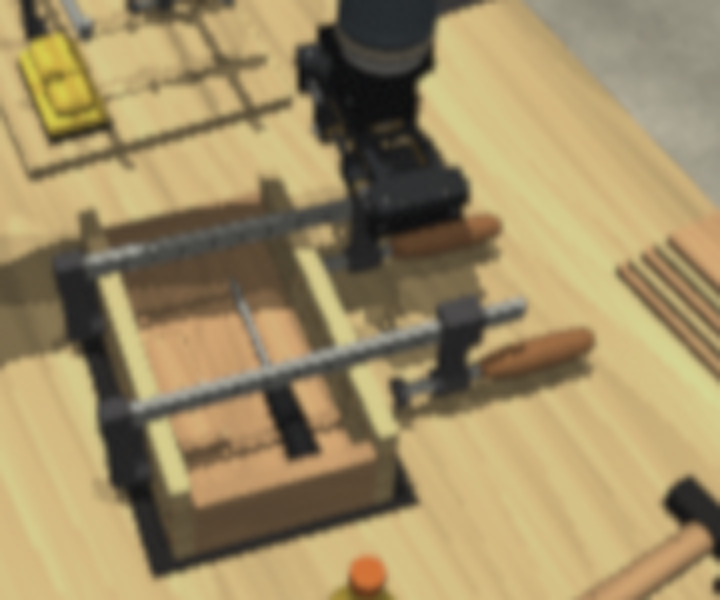

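>>> step_arm(
  steps=[
    {"x": -0.002, "y": 0, "z": 0, "roll": 0, "grip": 0.8},
    {"x": -0.002, "y": 0, "z": 0, "roll": 0, "grip": 0.8},
    {"x": 0, "y": 0, "z": 0, "roll": 0, "grip": 0.8},
  ],
)

```text
time: 15.22
ee_pos: [0.6194, -0.1134, 0.2692]
orientation: [-179.9, -0.2, -8.1]
contact_force: [1.6, 1.3, 6.5]
opening: 0.0239
```

>>> step_arm(
  steps=[
    {"x": -0.0015, "y": 0, "z": 0, "roll": 0, "grip": 0.8},
    {"x": 0, "y": 0, "z": 0, "roll": 0, "grip": 0.8},
  ],
)

```text
time: 15.38
ee_pos: [0.6181, -0.1133, 0.2691]
orientation: [-180.0, -0.2, -8.1]
contact_force: [0.7, 0.3, 6.9]
opening: 0.0238
```

>>> step_arm(
  steps=[
    {"x": -0.0015, "y": 0, "z": 0, "roll": 0, "grip": 0.8},
    {"x": 0, "y": 0, "z": 0, "roll": 0, "grip": 0.8},
  ],
)

```text
time: 15.55
ee_pos: [0.6166, -0.113, 0.2692]
orientation: [-180.0, -0.2, -8.1]
contact_force: [1.3, 1.4, 6.6]
opening: 0.0243
```

>>> step_arm(
  steps=[
    {"x": -0.0015, "y": 0, "z": 0, "roll": 0, "grip": 0.8},
    {"x": 0, "y": 0, "z": 0, "roll": 0, "grip": 0.8},
  ],
)

```text
time: 15.72
ee_pos: [0.6153, -0.1128, 0.2692]
orientation: [-180.0, -0.3, -8.1]
contact_force: [1.1, 1.6, 5.2]
opening: 0.024
```

>>> step_arm(
  steps=[
    {"x": -0.0015, "y": 0, "z": 0, "roll": 0, "grip": 0.8},
    {"x": 0, "y": 0, "z": 0, "roll": 0, "grip": 0.8},
  ],
)

```text
time: 15.88
ee_pos: [0.6146, -0.1127, 0.2692]
orientation: [-180.0, -0.4, -8.1]
contact_force: [5.7, -0.2, 4.1]
opening: 0.0241
```

>>> step_arm(
  steps=[
    {"x": -0.0015, "y": 0, "z": 0, "roll": 0, "grip": 0.8},
    {"x": 0, "y": 0, "z": 0, "roll": 0, "grip": 0.8},
  ],
)

```text
time: 16.05
ee_pos: [0.614, -0.1125, 0.2693]
orientation: [-180.0, -0.6, -8.1]
contact_force: [8.8, -1.0, 0.4]
opening: 0.024
```

>>> step_arm(
  steps=[
    {"x": -0.0015, "y": 0, "z": 0, "roll": 0, "grip": 0.8},
    {"x": 0, "y": 0, "z": 0, "roll": 0, "grip": 0.8},
  ],
)

```text
time: 16.22
ee_pos: [0.6134, -0.1124, 0.2694]
orientation: [180.0, -0.8, -8.1]
contact_force: [11.6, -1.1, -1.8]
opening: 0.0242
```

```bash
python3 go.py
python3 - <<'E'
from plant import robot
from h import *
o=snap(robot,"scene","sc12");o=snap(robot,"side","si12")
im=cv2.imread("pics/si12.png")[180:270,260:380];cv2.imwrite("pics/si12z.png",cv2.resize(im,None,fx=6,fy=6,interpolation=2))
im=cv2.imread("pics/sc12.png")[180:330,220:370];cv2.imwrite("pics/sc12z.png",cv2.resize(im,None,fx=4,fy=4,interpolation=2))
E
```

```text
t 16.2167 pos [ 0.6134 -0.1124  0.2694] rpy [179.9833  -0.8127  -8.084 ] F [11.6055 -1.1214 -1.8039] open 0.024221099803717328
```

View pics/si12z.png

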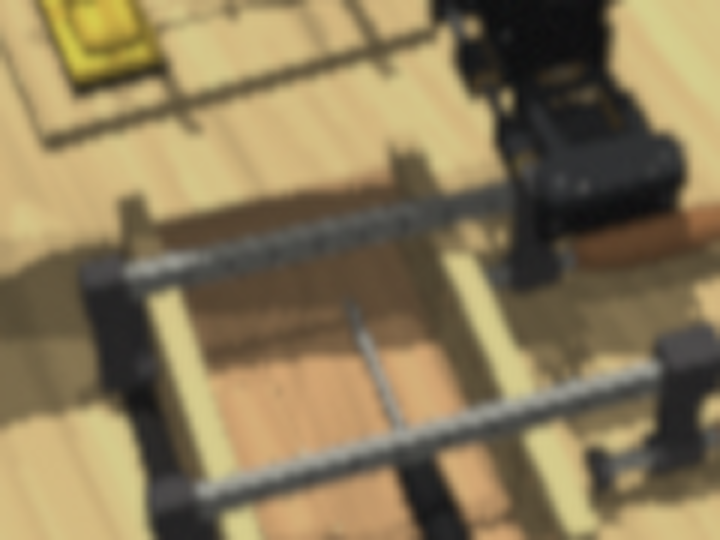

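View pics/sc12z.png

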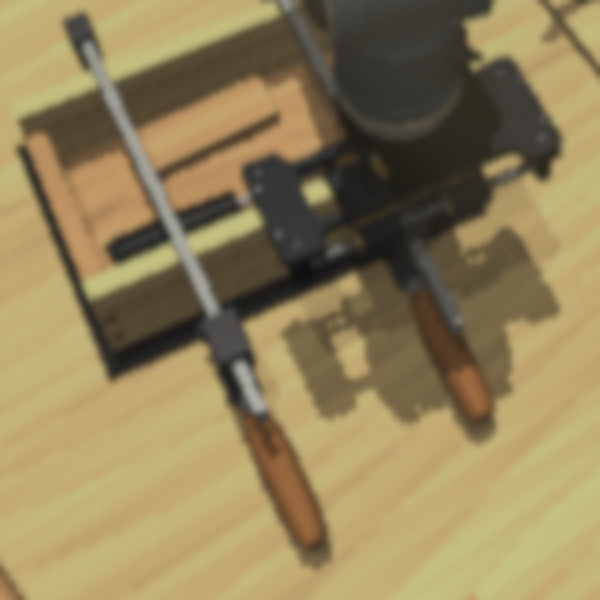

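>>> step_arm(
  steps=[
    {"x": 0.001, "y": 0, "z": 0.0005, "roll": 0, "grip": 0.8},
    {"x": 0.0005, "y": 0, "z": 0.0005, "roll": 0, "grip": 0.8},
    {"x": 0, "y": 0, "z": 0, "roll": 0, "grip": 0.8},
  ],
)

```text
time: 16.57
ee_pos: [0.6141, -0.1126, 0.2692]
orientation: [-180.0, -0.6, -8.1]
contact_force: [5.3, 0.4, 6.4]
opening: 0.0236
```

>>> step_arm(
  steps=[
    {"x": 0.0007, "y": 0, "z": 0, "roll": 0, "grip": 0.8},
    {"x": 0, "y": 0, "z": 0, "roll": 0, "grip": 0.8},
    {"x": 0, "y": 0, "z": 0, "roll": 0, "grip": 0.7},
    {"x": 0, "y": 0, "z": 0, "roll": 0, "grip": 0.6},
    {"x": 0, "y": 0, "z": 0, "roll": 0, "grip": 0.52},
  ],
)

```text
time: 16.98
ee_pos: [0.6113, -0.1127, 0.2658]
orientation: [180.0, 0.1, -8.1]
contact_force: [-0.0, 0.5, -0.2]
opening: 0.033
```

>>> step_arm(
  steps=[
    {"x": 0, "y": 0, "z": 0, "roll": 0, "grip": 0.52},
    {"x": 0, "y": 0, "z": -0.02, "roll": 0, "grip": 0.52},
    {"x": 0, "y": 0, "z": -0.03, "roll": 0, "grip": 0.52},
    {"x": 0, "y": 0, "z": -0.03, "roll": 0, "grip": 0.52},
    {"x": -0.01, "y": 0.02, "z": -0.03, "roll": 0, "grip": 0.52},
  ],
)

```text
time: 17.4
ee_pos: [0.6011, -0.1267, 0.3766]
orientation: [-179.9, 0.0, -7.7]
contact_force: [1.2, 1.0, 0.2]
opening: 0.0416
```

>>> step_arm(
  steps=[
    {"x": -0.02, "y": 0.03, "z": -0.02, "roll": 0, "grip": 0.52},
    {"x": -0.02, "y": 0.03, "z": 0, "roll": 0, "grip": 0.52},
    {"x": -0.02, "y": 0, "z": 0, "roll": 0, "grip": 0.52},
    {"x": 0, "y": 0, "z": 0, "roll": 0, "grip": 0.52},
    {"x": 0, "y": 0, "z": 0, "roll": 0, "grip": 0.52},
  ],
)

```text
time: 17.82
ee_pos: [0.5306, -0.1823, 0.3963]
orientation: [-180.0, 0.0, -8.2]
contact_force: [0.4, 0.7, -0.7]
opening: 0.0417
```

>>> step_arm(
  steps=[
    {"x": 0, "y": 0, "z": 0, "roll": 0, "grip": 0.52},
    {"x": 0, "y": 0, "z": 0, "roll": 0, "grip": 0.52},
  ],
)

```text
time: 17.98
ee_pos: [0.5326, -0.181, 0.3961]
orientation: [-180.0, 0.0, -8.0]
contact_force: [-1.3, 0.9, -0.5]
opening: 0.042
```

```bash
python3 go.py
python3 - <<'E'
from plant import robot
from h import *
o=snap(robot,"scene","sc13");o=snap(robot,"side","si13");snap(robot,"wrist","wr13")
im=cv2.imread("pics/si13.png")[180:270,260:380];cv2.imwrite("pics/si13z.png",cv2.resize(im,None,fx=6,fy=6,interpolation=2))
im=cv2.imread("pics/wr13.png")[0:240,60:460];cv2.imwrite("pics/wr13z.png",cv2.resize(im,None,fx=2,fy=2.5,interpolation=2))
E
```

```text
t 17.9833 pos [ 0.5326 -0.181   0.3961] rpy [-179.9906    0.0145   -7.9839] F [-1.3488  0.9481 -0.4737] open 0.04202469101326926
```

View pics/si13z.png

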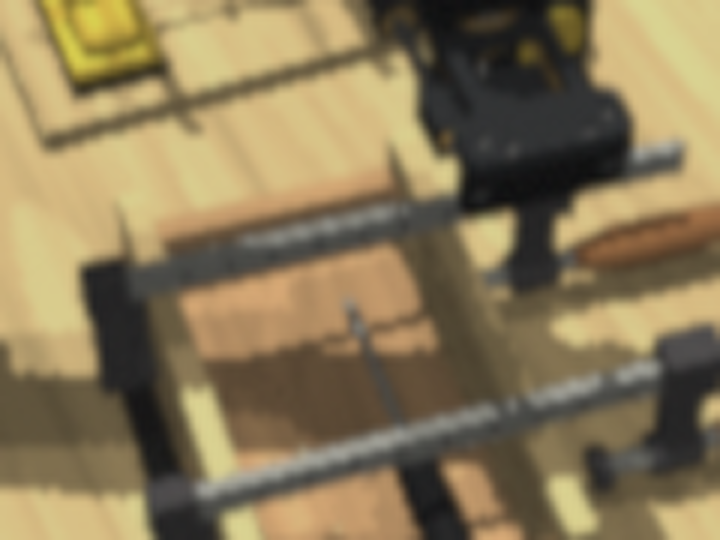

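View pics/wr13z.png

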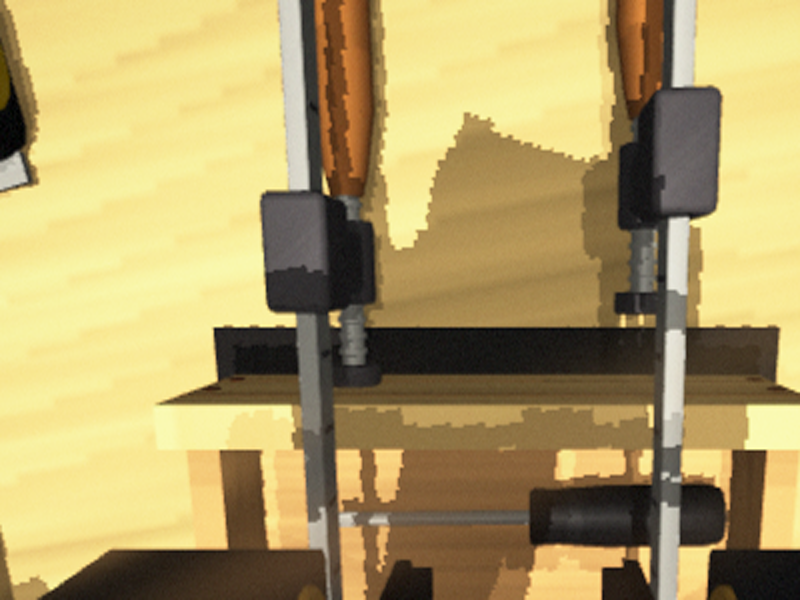

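Run:
```python
from tote import *
C=np.load("C.npy")
def W(x,y,z): return np.append(C+xh*x+yh*y,z)
z13=lambda p:((p[0]-60)*2,p[1]*2.5)
for dx in (0,.002,.004):
  print(dx,[tuple(np.round(z13(proj("wr13",W(.085+dx,.067,z))),1)) for z in (.022,.035,.048)])
print("wall top",z13(proj("wr13",W(.085,.03,.09))),"bottom",z13(proj("wr13",W(.085,.03,.003))))
for p,n in [((62+0,0),0)]:pass
for n,zx,zy,z in [("Lcollar near",295,308,.12),("Lcollar far",290,193,.12),("R near",686,215,.12),("R far",690,90,.12)]:
    q=onz("wr13",(60+zx/2,zy/2.5),z)[:2]-C;print(n,q@xh,q@yh)
# bar lines
g=cv2.cvtColor(cv2.imread("pics/wr13.png"),cv2.COLOR_BGR2GRAY)
```

```text
0 [(np.float64(360.4), np.float64(377.7)), (np.float64(354.6), np.float64(381.7)), (np.float64(348.3), np.float64(386.1))]
0.002 [(np.float64(360.2), np.float64(372.8)), (np.float64(354.3), np.float64(376.6)), (np.float64(348.1), np.float64(380.7))]
0.004 [(np.float64(359.9), np.float64(367.8)), (np.float64(354.1), np.float64(371.5)), (np.float64(347.8), np.float64(375.4))]
wall top (np.float64(414.3302715950423), np.float64(402.6789451268306)) bottom (np.float64(437.60959057260004), np.float64(372.3728594630038))
Lcollar near 0.1167712589371772 0.06734624538150537
Lcollar far 0.148078145473184 0.06665875376638805
R near 0.14227113851407955 -0.07118552324596154
R far 0.17455588551940318 -0.07060331760782536
```

Run:
```python
from tote import *
C=np.load("C.npy");T=C+xh*.045+yh*(-.0708);print(T)
import subprocess;print(subprocess.run(["python3","go.py",str(T[0]),str(T[1]),"0.272"],capture_output=True,text=True).stdout)
# bar centre estimate from wr13 at several rows
g=cv2.cvtColor(cv2.imread("pics/wr13.png"),cv2.COLOR_BGR2HSV)
for r in (100,130,175,200,215):
    row=g[r,380:420].astype(int);print(r,[int(v) for v in row[:,2]])
```

```text
[ 0.5087 -0.2377]
t 18.1333 pos [ 0.5324 -0.1814  0.396 ] rpy [179.9931   0.0304  -8.0175] F [0.3513 0.1308 0.2842] open 0.04185146704134004
tool delta [-0.0156  0.059   0.124 ]

100 [101, 127, 135, 122, 117, 110, 124, 155, 134, 52, 52, 50, 50, 111, 204, 230, 228, 230, 229, 226, 226, 223, 219, 202, 168, 172, 170, 170, 171, 172, 172, 226, 249, 250, 249, 249, 249, 249, 249, 250]
130 [138, 140, 138, 143, 140, 142, 140, 122, 69, 62, 63, 64, 84, 118, 137, 135, 136, 133, 136, 131, 133, 125, 121, 122, 142, 138, 142, 141, 143, 194, 235, 237, 236, 235, 236, 236, 237, 213, 148, 147]
175 [148, 147, 144, 143, 146, 141, 105, 66, 66, 66, 68, 134, 196, 204, 201, 199, 196, 196, 194, 192, 175, 172, 194, 194, 196, 194, 196, 192, 195, 197, 197, 193, 194, 194, 194, 194, 197, 196, 196, 195]
200 [20, 23, 28, 27, 28, 37, 36, 34, 56, 60, 82, 119, 127, 114, 95, 94, 96, 90, 92, 79, 49, 33, 34, 36, 39, 30, 35, 35, 26, 36, 36, 33, 33, 34, 37, 35, 34, 34, 35, 38]
215 [32, 34, 32, 39, 40, 53, 65, 63, 69, 103, 169, 202, 202, 200, 197, 197, 191, 194, 196, 157, 41, 45, 47, 45, 43, 40, 48, 45, 43, 45, 49, 45, 46, 43, 44, 45, 41, 38, 46, 39]
```

Run:
```python
from tote import *
C=np.load("C.npy")
for r,c in [(100,(393+402.8)/2+.3),(175,(391+399.8)/2),(215,(389.6+399.2)/2)]:
    q=onz("wr13",(c,r),.11)[:2]-C;print(q@xh,q@yh)
```

```text
0.13305156174884075 -0.0705860278491639
0.07719937205600871 -0.07158132065173728
0.04489487055004334 -0.07254902624835723
```

>>> step_arm(
  steps=[
    {"x": -0.008, "y": 0.02, "z": 0.015, "roll": -1, "grip": 0.52},
    {"x": -0.008, "y": 0.025, "z": 0.02, "roll": 0, "grip": 0.52},
    {"x": 0, "y": 0.013, "z": 0.01, "roll": 0, "grip": 0.52},
    {"x": 0, "y": 0, "z": 0, "roll": 0, "grip": 0.52},
    {"x": 0, "y": 0, "z": 0, "roll": 0, "grip": 0.52},
  ],
)

```text
time: 18.55
ee_pos: [0.5085, -0.2376, 0.351]
orientation: [-180.0, 0.1, -7.2]
contact_force: [0.3, 0.1, 0.2]
opening: 0.0418
```

```bash
python3 go.py 0.5087 -0.2377 0.272
python3 - <<'E'
from plant import robot
from h import *
snap(robot,"wrist","wr14")
E
```

```text
t 18.55 pos [ 0.5085 -0.2376  0.351 ] rpy [-179.9841    0.0625   -7.1635] F [0.3196 0.1317 0.1945] open 0.04182321835575067
tool delta [0.0003 0.0001 0.079 ]
```

View pics/wr14.png

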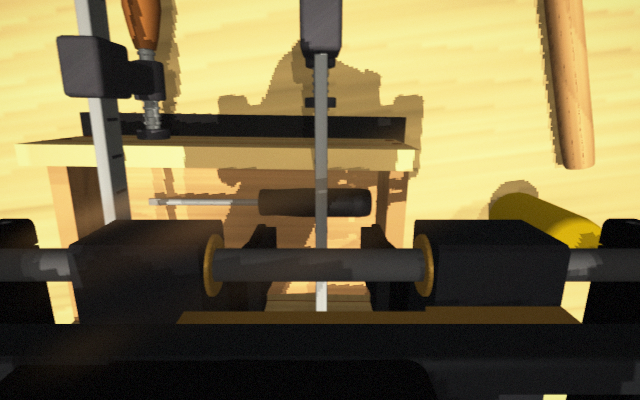

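>>> step_arm(
  steps=[
    {"x": 0, "y": 0.001, "z": 0.02, "roll": 0, "grip": 0.52},
    {"x": 0, "y": 0, "z": 0.03, "roll": 0, "grip": 0.52},
    {"x": 0, "y": 0, "z": 0.02, "roll": 0, "grip": 0.52},
    {"x": 0, "y": 0, "z": 0.009, "roll": 0, "grip": 0.6},
    {"x": 0, "y": 0, "z": 0, "roll": 0, "grip": 0.7},
  ],
)

```text
time: 19.02
ee_pos: [0.5085, -0.2368, 0.2712]
orientation: [-179.9, 0.2, -7.0]
contact_force: [-0.3, -0.7, 1.4]
opening: 0.0351
```

>>> step_arm(
  steps=[
    {"x": 0, "y": 0, "z": 0, "roll": 0, "grip": 0.8},
    {"x": 0, "y": 0, "z": 0, "roll": 0, "grip": 0.9},
    {"x": 0, "y": 0, "z": 0, "roll": 0, "grip": 1},
    {"x": 0, "y": 0, "z": 0, "roll": 0, "grip": 1},
    {"x": 0, "y": 0, "z": 0, "roll": 0, "grip": 1},
  ],
)

```text
time: 19.43
ee_pos: [0.5085, -0.239, 0.2737]
orientation: [179.9, -0.2, -7.1]
contact_force: [-0.3, -1.0, 3.4]
opening: 0.0078
```

>>> step_arm(
  steps=[
    {"x": 0.001, "y": 0, "z": -0.0005, "roll": 0, "grip": 1},
    {"x": 0, "y": 0, "z": 0, "roll": 0, "grip": 1},
    {"x": 0, "y": 0, "z": 0, "roll": 0, "grip": 1},
  ],
)

```text
time: 19.68
ee_pos: [0.509, -0.2391, 0.2737]
orientation: [180.0, -0.0, -7.1]
contact_force: [-2.3, -1.5, 5.9]
opening: 0.0078
```

>>> step_arm(
  steps=[
    {"x": 0.001, "y": 0, "z": 0, "roll": 0, "grip": 1},
    {"x": 0, "y": 0, "z": 0, "roll": 0, "grip": 1},
    {"x": 0, "y": 0, "z": 0, "roll": 0, "grip": 1},
  ],
)

```text
time: 19.93
ee_pos: [0.5093, -0.2392, 0.2737]
orientation: [-180.0, 0.1, -7.1]
contact_force: [-5.2, -0.1, 8.0]
opening: 0.0078
```

>>> step_arm(
  steps=[
    {"x": 0.0007, "y": 0, "z": 0, "roll": 0, "grip": 1},
    {"x": 0, "y": 0, "z": 0, "roll": 0, "grip": 1},
    {"x": 0, "y": 0, "z": 0, "roll": 0, "grip": 1},
  ],
)

```text
time: 20.18
ee_pos: [0.5095, -0.2394, 0.2737]
orientation: [-180.0, 0.2, -7.1]
contact_force: [-6.6, 0.2, 9.2]
opening: 0.0081
```

>>> step_arm(
  steps=[
    {"x": 0, "y": 0, "z": -0.001, "roll": 0, "grip": 1},
    {"x": 0.0005, "y": 0, "z": 0, "roll": 0, "grip": 1},
    {"x": 0, "y": 0, "z": 0, "roll": 0, "grip": 1},
  ],
)

```text
time: 20.43
ee_pos: [0.5103, -0.2389, 0.2737]
orientation: [-180.0, 0.2, -7.1]
contact_force: [-5.7, -0.6, 3.5]
opening: 0.0079
```

>>> step_arm(
  steps=[
    {"x": 0.0005, "y": 0, "z": -0.0005, "roll": 0, "grip": 1},
    {"x": 0, "y": 0, "z": 0, "roll": 0, "grip": 1},
    {"x": 0, "y": 0, "z": 0, "roll": 0, "grip": 1},
  ],
)

```text
time: 20.68
ee_pos: [0.5107, -0.2389, 0.2737]
orientation: [-180.0, 0.2, -7.1]
contact_force: [-5.4, -1.4, 1.3]
opening: 0.0076
```

>>> step_arm(
  steps=[
    {"x": 0.0007, "y": 0, "z": -0.0006, "roll": 0, "grip": 1},
    {"x": 0, "y": 0, "z": 0, "roll": 0, "grip": 1},
    {"x": 0, "y": 0, "z": 0, "roll": 0, "grip": 1},
  ],
)

```text
time: 20.93
ee_pos: [0.511, -0.2389, 0.2737]
orientation: [-180.0, 0.3, -7.1]
contact_force: [-5.9, -0.8, -1.1]
opening: 0.0076
```

>>> step_arm(
  steps=[
    {"x": 0.0007, "y": 0, "z": 0, "roll": 0, "grip": 1},
    {"x": 0, "y": 0, "z": 0, "roll": 0, "grip": 1},
    {"x": 0, "y": 0, "z": 0, "roll": 0, "grip": 1},
  ],
)

```text
time: 21.18
ee_pos: [0.5113, -0.239, 0.2737]
orientation: [-179.9, 0.4, -7.1]
contact_force: [-7.3, -0.4, 0.8]
opening: 0.0078
```

>>> step_arm(
  steps=[
    {"x": 0.0007, "y": 0, "z": 0, "roll": 0, "grip": 1},
    {"x": 0, "y": 0, "z": 0, "roll": 0, "grip": 1},
    {"x": 0, "y": 0, "z": 0, "roll": 0, "grip": 1},
  ],
)

```text
time: 21.43
ee_pos: [0.5115, -0.2391, 0.2737]
orientation: [-179.9, 0.5, -7.1]
contact_force: [-8.3, -0.4, 2.1]
opening: 0.0077
```

>>> step_arm(
  steps=[
    {"x": 0, "y": 0, "z": 0.0005, "roll": 0, "grip": 1},
    {"x": 0, "y": 0, "z": 0, "roll": 0, "grip": 1},
    {"x": 0, "y": 0, "z": 0, "roll": 0, "grip": 0.85},
    {"x": 0, "y": 0, "z": 0, "roll": 0, "grip": 0.7},
    {"x": 0, "y": 0, "z": 0, "roll": 0, "grip": 0.55},
  ],
)

```text
time: 21.85
ee_pos: [0.5149, -0.2387, 0.2747]
orientation: [-180.0, -0.1, -7.1]
contact_force: [-0.4, 0.5, -0.2]
opening: 0.0193
```

>>> step_arm(
  steps=[
    {"x": 0, "y": 0, "z": 0, "roll": 0, "grip": 0.52},
    {"x": 0, "y": 0, "z": -0.01, "roll": 0, "grip": 0.52},
    {"x": 0, "y": 0, "z": -0.03, "roll": 0, "grip": 0.52},
    {"x": 0, "y": 0, "z": -0.03, "roll": 0, "grip": 0.52},
    {"x": 0.01, "y": 0, "z": -0.03, "roll": 0, "grip": 0.52},
  ],
)

```text
time: 22.27
ee_pos: [0.5226, -0.2406, 0.3762]
orientation: [-180.0, 0.1, -7.2]
contact_force: [-0.3, 0.5, 0.4]
opening: 0.0411
```

>>> step_arm(
  steps=[
    {"x": 0.01, "y": 0, "z": 0, "roll": 0, "grip": 0.52},
    {"x": 0, "y": 0, "z": 0, "roll": 0, "grip": 0.52},
    {"x": 0, "y": 0, "z": 0, "roll": 0, "grip": 0.52},
    {"x": 0, "y": 0, "z": 0, "roll": 0, "grip": 0.52},
  ],
)

```text
time: 22.6
ee_pos: [0.5331, -0.2412, 0.3733]
orientation: [-180.0, 0.2, -7.1]
contact_force: [0.5, 0.5, -0.5]
opening: 0.0414
```

```bash
python3 go.py
python3 - <<'E'
from plant import robot
from h import *
snap(robot,"wrist","wr15");snap(robot,"side","si15")
im=cv2.imread("pics/wr15.png")[0:240,40:440];cv2.imwrite("pics/wr15z.png",cv2.resize(im,None,fx=2,fy=2.5,interpolation=2))
E
```

```text
t 22.6 pos [ 0.5331 -0.2412  0.3733] rpy [-179.9637    0.1605   -7.097 ] F [ 0.5396  0.5406 -0.4923] open 0.041426886628934664
```

View pics/wr15z.png

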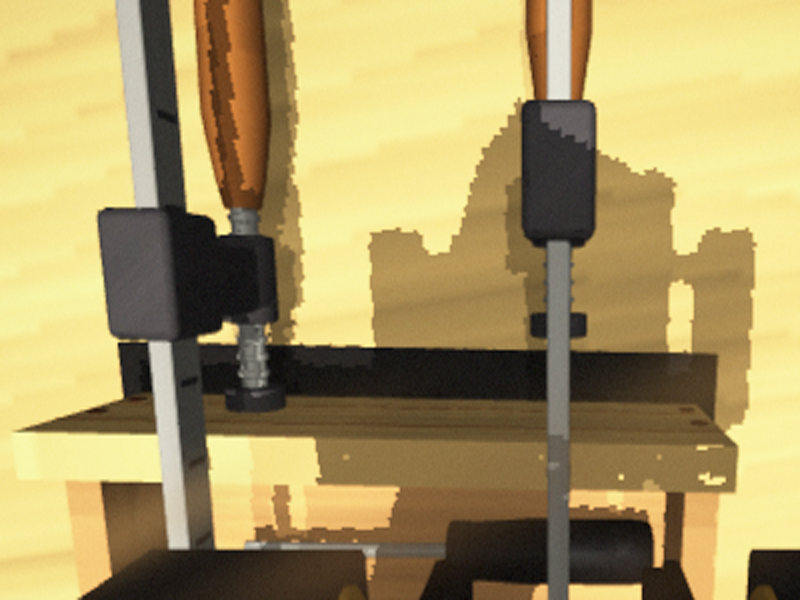

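Run:
```python
from tote import *
import subprocess
C=np.load("C.npy")
q=[onz("wr15",(40+560/2,y/2.5),.12)[:2] for y in (101,240)]
for p in q:print(p,(p-C)@xh,(p-C)@yh)
m=(q[0]+q[1])/2;print(m)
print(subprocess.run(["python3","go.py",str(m[0]),str(m[1]),"0.268"],capture_output=True,text=True).stdout)
W=lambda x,y,z:np.append(C+xh*x+yh*y,z)
for x in (.085,.087): print([np.round(((p:=proj("wr15",W(x,.067,z)))[0]*2-80,p[1]*2.5),1) for z in (.035,.048)])
for x in (.105,.107,.11,.113): print(x,[np.round(((p:=proj("wr15",W(x,-.071,z)))[0]*2-80,p[1]*2.5),1) for z in (.035,.048)])
```

```text
[ 0.6386 -0.2557] 0.17613821894239534 -0.07054163028035582
[ 0.6058 -0.2517] 0.14316285932374614 -0.07111640623898931
[ 0.6222 -0.2537]
t 22.7 pos [ 0.533  -0.2414  0.3732] rpy [-179.9654    0.1679   -7.1153] F [-0.0286  0.7216 -0.0089] open 0.04202770868919211
tool delta [0.0903 0.0012 0.1049]

[array([255.9, 405.6]), array([243.5, 411.3])]
[array([255.5, 400.2]), array([243.1, 405.7])]
0.105 [array([557.5, 356.9]), array([557.5, 360.6])]
0.107 [array([557.6, 351.3]), array([557.6, 354.8])]
0.11 [array([557.7, 343. ]), array([557.7, 346.1])]
0.113 [array([557.8, 334.5]), array([557.8, 337.3])]
```

>>> step_arm(
  steps=[
    {"x": 0.025, "y": 0, "z": 0, "roll": 0, "grip": 0.52},
    {"x": 0.03, "y": 0.001, "z": 0, "roll": 0, "grip": 0.52},
    {"x": 0.025, "y": 0, "z": 0, "roll": 0, "grip": 0.52},
    {"x": 0.01, "y": 0, "z": 0.01, "roll": 0, "grip": 0.52},
    {"x": 0, "y": 0, "z": 0.02, "roll": 0, "grip": 0.52},
  ],
)

```text
time: 23.12
ee_pos: [0.6253, -0.2537, 0.3449]
orientation: [179.9, -0.3, -7.0]
contact_force: [0.1, -0.8, 0.1]
opening: 0.0421
```

>>> step_arm(
  steps=[
    {"x": 0, "y": 0, "z": 0.03, "roll": 0, "grip": 0.52},
    {"x": 0, "y": 0, "z": 0.03, "roll": 0, "grip": 0.52},
    {"x": 0, "y": 0, "z": 0.013, "roll": 0, "grip": 0.52},
    {"x": 0, "y": 0, "z": 0, "roll": 0, "grip": 0.52},
    {"x": 0, "y": 0, "z": 0, "roll": 0, "grip": 0.52},
  ],
)

```text
time: 23.53
ee_pos: [0.6225, -0.2539, 0.271]
orientation: [-180.0, 0.1, -7.1]
contact_force: [0.5, 0.0, 0.0]
opening: 0.0419
```

>>> step_arm(
  steps=[
    {"x": 0, "y": 0, "z": 0, "roll": 0, "grip": 0.6},
    {"x": 0, "y": 0, "z": 0, "roll": 0, "grip": 0.68},
    {"x": 0, "y": 0, "z": 0, "roll": 0, "grip": 0.75},
    {"x": 0, "y": 0, "z": 0, "roll": 0, "grip": 0.8},
    {"x": 0, "y": 0, "z": 0, "roll": 0, "grip": 0.8},
  ],
)

```text
time: 23.95
ee_pos: [0.6234, -0.2536, 0.273]
orientation: [-180.0, -0.1, -7.1]
contact_force: [-0.6, 0.1, 4.3]
opening: 0.0238
```

>>> step_arm(
  steps=[
    {"x": -0.004, "y": 0, "z": 0, "roll": 0, "grip": 0.8},
    {"x": -0.006, "y": 0, "z": 0, "roll": 0, "grip": 0.8},
    {"x": -0.006, "y": 0, "z": 0, "roll": 0, "grip": 0.8},
    {"x": -0.004, "y": 0, "z": 0, "roll": 0, "grip": 0.8},
    {"x": 0, "y": 0, "z": 0, "roll": 0, "grip": 0.8},
  ],
)

```text
time: 24.37
ee_pos: [0.6027, -0.2511, 0.2729]
orientation: [-180.0, -0.1, -7.1]
contact_force: [-0.2, 1.7, 6.7]
opening: 0.0241
```

>>> step_arm(
  steps=[
    {"x": -0.0015, "y": 0, "z": 0, "roll": 0, "grip": 0.8},
    {"x": -0.0015, "y": 0, "z": 0, "roll": 0, "grip": 0.8},
    {"x": 0, "y": 0, "z": 0, "roll": 0, "grip": 0.8},
  ],
)

```text
time: 24.62
ee_pos: [0.6003, -0.2508, 0.273]
orientation: [-180.0, -0.2, -7.1]
contact_force: [1.5, 1.1, 6.0]
opening: 0.0239
```

>>> step_arm(
  steps=[
    {"x": -0.0015, "y": 0, "z": 0, "roll": 0, "grip": 0.8},
    {"x": 0, "y": 0, "z": 0, "roll": 0, "grip": 0.8},
  ],
)

```text
time: 24.78
ee_pos: [0.5989, -0.2505, 0.273]
orientation: [-180.0, -0.2, -7.1]
contact_force: [0.7, 1.1, 7.3]
opening: 0.0237
```

>>> step_arm(
  steps=[
    {"x": -0.0015, "y": 0, "z": 0, "roll": 0, "grip": 0.8},
    {"x": 0, "y": 0, "z": 0, "roll": 0, "grip": 0.8},
  ],
)

```text
time: 24.95
ee_pos: [0.5975, -0.2504, 0.273]
orientation: [-180.0, -0.2, -7.1]
contact_force: [1.0, 0.9, 6.5]
opening: 0.0238
```

>>> step_arm(
  steps=[
    {"x": -0.001, "y": 0, "z": 0, "roll": 0, "grip": 0.8},
    {"x": 0, "y": 0, "z": 0, "roll": 0, "grip": 0.8},
  ],
)

```text
time: 25.12
ee_pos: [0.5965, -0.2502, 0.273]
orientation: [-180.0, -0.2, -7.1]
contact_force: [1.8, 2.5, 5.5]
opening: 0.0241
```

>>> step_arm(
  steps=[
    {"x": -0.001, "y": 0, "z": 0, "roll": 0, "grip": 0.8},
    {"x": 0, "y": 0, "z": 0, "roll": 0, "grip": 0.8},
  ],
)

```text
time: 25.28
ee_pos: [0.5955, -0.2501, 0.273]
orientation: [-180.0, -0.2, -7.1]
contact_force: [2.1, 1.9, 6.6]
opening: 0.0241
```

>>> step_arm(
  steps=[
    {"x": -0.001, "y": 0, "z": 0, "roll": 0, "grip": 0.8},
    {"x": 0, "y": 0, "z": 0, "roll": 0, "grip": 0.8},
  ],
)

```text
time: 25.45
ee_pos: [0.595, -0.25, 0.273]
orientation: [180.0, -0.3, -7.1]
contact_force: [2.8, 1.5, 5.8]
opening: 0.0237
```

>>> step_arm(
  steps=[
    {"x": -0.001, "y": 0, "z": 0, "roll": 0, "grip": 0.8},
    {"x": 0, "y": 0, "z": 0, "roll": 0, "grip": 0.8},
  ],
)

```text
time: 25.62
ee_pos: [0.5946, -0.2499, 0.273]
orientation: [180.0, -0.4, -7.1]
contact_force: [5.5, 1.5, 4.5]
opening: 0.024
```

>>> step_arm(
  steps=[
    {"x": -0.001, "y": 0, "z": 0, "roll": 0, "grip": 0.8},
    {"x": 0, "y": 0, "z": 0, "roll": 0, "grip": 0.8},
    {"x": 0.001, "y": 0, "z": 0, "roll": 0, "grip": 0.8},
    {"x": 0.0005, "y": 0, "z": 0, "roll": 0, "grip": 0.8},
    {"x": 0, "y": 0, "z": 0, "roll": 0, "grip": 0.8},
  ],
)

```text
time: 26.03
ee_pos: [0.5949, -0.25, 0.273]
orientation: [180.0, -0.3, -7.1]
contact_force: [3.7, 1.5, 6.0]
opening: 0.0239
```

>>> step_arm(
  steps=[
    {"x": 0, "y": 0, "z": 0, "roll": 0, "grip": 0.7},
    {"x": 0, "y": 0, "z": 0, "roll": 0, "grip": 0.6},
    {"x": 0, "y": 0, "z": 0, "roll": 0, "grip": 0.52},
    {"x": 0, "y": 0, "z": 0, "roll": 0, "grip": 0.52},
    {"x": 0, "y": 0, "z": -0.01, "roll": 0, "grip": 0.52},
  ],
)

```text
time: 26.45
ee_pos: [0.5925, -0.2497, 0.2794]
orientation: [-179.9, 0.3, -7.1]
contact_force: [-0.1, 0.7, 0.3]
opening: 0.0401
```

>>> step_arm(
  steps=[
    {"x": 0, "y": 0, "z": -0.03, "roll": 0, "grip": 0.52},
    {"x": 0, "y": 0, "z": -0.03, "roll": 0, "grip": 0.52},
    {"x": -0.02, "y": 0, "z": -0.03, "roll": 0, "grip": 0.52},
    {"x": -0.02, "y": -0.02, "z": -0.02, "roll": 0, "grip": 0.52},
    {"x": -0.02, "y": -0.03, "z": 0, "roll": 0, "grip": 0.52},
  ],
)

```text
time: 26.87
ee_pos: [0.5397, -0.1969, 0.397]
orientation: [179.8, -0.5, -7.5]
contact_force: [1.6, -0.1, 0.2]
opening: 0.0418
```

>>> step_arm(
  steps=[
    {"x": -0.01, "y": -0.02, "z": 0, "roll": 0, "grip": 0.52},
    {"x": 0, "y": 0, "z": 0, "roll": 0, "grip": 0.52},
    {"x": 0, "y": 0, "z": 0, "roll": 0, "grip": 0.52},
    {"x": 0, "y": 0, "z": 0, "roll": 0, "grip": 0.52},
    {"x": 0, "y": 0, "z": 0, "roll": 0, "grip": 0.52},
  ],
)

```text
time: 27.28
ee_pos: [0.533, -0.1732, 0.3917]
orientation: [180.0, -0.0, -7.2]
contact_force: [-0.6, -0.4, 0.8]
opening: 0.0419
```

```bash
python3 go.py
python3 - <<'E'
from plant import robot
from tote import *
C=np.load("C.npy")
snap(robot,"wrist","wr16");snap(robot,"side","si16")
im=cv2.imread("pics/wr16.png")[0:240,120:520];cv2.imwrite("pics/wr16z.png",cv2.resize(im,None,fx=2,fy=2.5,interpolation=2))
im=cv2.imread("pics/si16.png")[180:300,260:400];cv2.imwrite("pics/si16z.png",cv2.resize(im,None,fx=5,fy=5,interpolation=2))
W=lambda x,y,z:np.append(C+xh*x+yh*y,z)
for y in (.067,-.071):
  for x in (.085,.087): print(y,x,[np.round(((p:=proj("wr16",W(x,y,z)))[0]*2-240,p[1]*2.5),1) for z in (.035,.048)])
E
```

```text
t 27.2833 pos [ 0.533  -0.1732  0.3917] rpy [179.9506  -0.0209  -7.2033] F [-0.619  -0.4143  0.8281] open 0.04185604254877191
0.067 0.085 [array([249.2, 379.7]), array([243.5, 383.9])]
0.067 0.087 [array([249.1, 374.5]), array([243.3, 378.5])]
-0.071 0.085 [array([535.5, 384.7]), array([541. , 389.2])]
-0.071 0.087 [array([535.8, 379.5]), array([541.3, 383.8])]
```

View pics/wr16z.png

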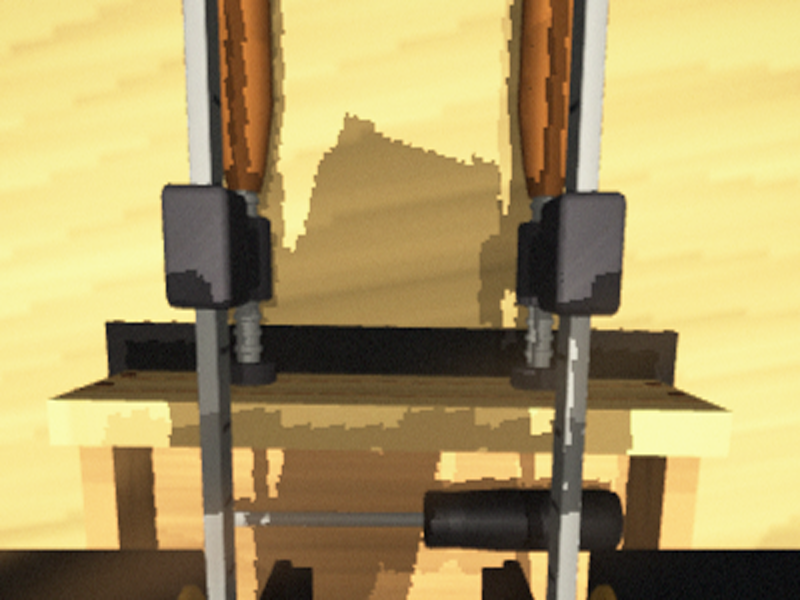

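View pics/si16z.png

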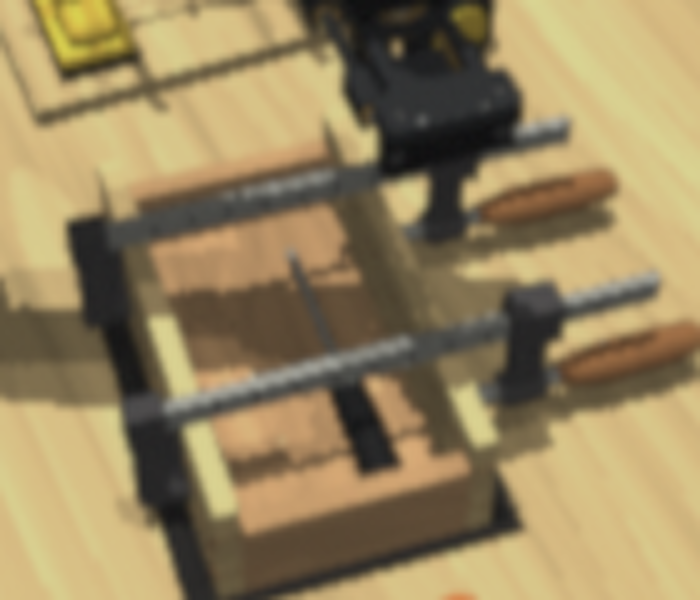

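```bash
python3 -c "
from plant import robot;print(robot.get_obs()['q'])"
```

```text
[ -3.89325931  17.3394053   21.92401104 105.64484882  -7.45635966
  58.42141378 -76.162974  ]
```

>>> step_arm(
  steps=[
    {"x": 0, "y": 0, "z": -0.01, "roll": -7.1, "grip": 0.52},
    {"x": 0, "y": 0, "z": -0.01, "roll": -7.1, "grip": 0.52},
    {"x": 0, "y": 0, "z": -0.01, "roll": -7.1, "grip": 0.52},
    {"x": 0, "y": 0, "z": -0.01, "roll": -7.1, "grip": 0.52},
    {"x": 0, "y": 0, "z": 0, "roll": -7.1, "grip": 0.52},
  ],
)

```text
time: 27.8
ee_pos: [0.5335, -0.1731, 0.4334]
orientation: [179.9, -0.1, 28.7]
contact_force: [-0.4, -0.6, 0.7]
opening: 0.0418
```

>>> step_arm(
  steps=[
    {"x": 0, "y": 0, "z": 0, "roll": -7.1, "grip": 0.52},
    {"x": 0, "y": 0, "z": 0, "roll": -7.1, "grip": 0.52},
    {"x": 0, "y": 0, "z": 0, "roll": -7.1, "grip": 0.52},
    {"x": 0, "y": 0, "z": 0, "roll": -7.1, "grip": 0.52},
    {"x": 0, "y": 0, "z": 0, "roll": -7.1, "grip": 0.52},
  ],
)

```text
time: 28.22
ee_pos: [0.533, -0.1729, 0.4312]
orientation: [-180.0, 0.0, 64.2]
contact_force: [0.7, 0.0, -0.6]
opening: 0.0416
```

>>> step_arm(
  steps=[
    {"x": 0, "y": 0, "z": 0, "roll": -7.1, "grip": 0.52},
    {"x": 0, "y": 0, "z": 0, "roll": -7.1, "grip": 0.52},
    {"x": 0, "y": 0, "z": 0, "roll": -7.1, "grip": 0.52},
    {"x": 0, "y": 0, "z": 0, "roll": -7.1, "grip": 0.52},
    {"x": 0, "y": 0, "z": 0, "roll": -7.1, "grip": 0.52},
  ],
)

```text
time: 28.63
ee_pos: [0.533, -0.1729, 0.4312]
orientation: [-180.0, 0.0, 99.7]
contact_force: [-0.1, -0.8, 1.2]
opening: 0.0416
```

>>> step_arm(
  steps=[
    {"x": 0, "y": 0, "z": 0, "roll": -7.1, "grip": 0.52},
    {"x": 0, "y": 0, "z": 0, "roll": -7.1, "grip": 0.52},
    {"x": 0, "y": 0, "z": 0, "roll": -7.1, "grip": 0.52},
    {"x": 0, "y": 0, "z": 0, "roll": -7.1, "grip": 0.52},
    {"x": 0, "y": 0, "z": 0, "roll": -7.1, "grip": 0.52},
  ],
)

```text
time: 29.05
ee_pos: [0.533, -0.173, 0.4312]
orientation: [-180.0, -0.0, 135.2]
contact_force: [0.0, 0.0, 0.1]
opening: 0.0414
```

>>> step_arm(
  steps=[
    {"x": 0, "y": 0, "z": 0, "roll": -7.1, "grip": 0.52},
    {"x": 0.01, "y": 0, "z": 0, "roll": -7.1, "grip": 0.52},
    {"x": 0.02, "y": 0, "z": 0, "roll": -7.1, "grip": 0.52},
    {"x": 0.02, "y": 0, "z": 0, "roll": -7.1, "grip": 0.52},
    {"x": 0.02, "y": 0, "z": 0, "roll": -7.1, "grip": 0.52},
  ],
)

```text
time: 29.47
ee_pos: [0.47, -0.1418, 0.4311]
orientation: [180.0, -0.0, 170.7]
contact_force: [0.1, -0.4, -0.0]
opening: 0.0415
```

>>> step_arm(
  steps=[
    {"x": 0.01, "y": 0, "z": 0, "roll": 0, "grip": 0.52},
    {"x": 0, "y": 0, "z": 0, "roll": 0, "grip": 0.52},
    {"x": 0, "y": 0, "z": 0, "roll": 0, "grip": 0.52},
    {"x": 0, "y": 0, "z": 0, "roll": 0, "grip": 0.52},
  ],
)

```text
time: 29.8
ee_pos: [0.4614, -0.1407, 0.4317]
orientation: [180.0, 0.1, 170.2]
contact_force: [0.1, 0.2, -0.0]
opening: 0.0416
```

```bash
python3 go.py
python3 - <<'E'
from plant import robot
from tote import *
C=np.load("C.npy")
snap(robot,"wrist","wr17")
W=lambda x,y,z:np.append(C+xh*x+yh*y,z)
for y in (.067,-.072):
  for x in (-.085,-.087): print(y,x,[np.round(proj("wr17",W(x,y,z)),1) for z in (.035,.048)])
E
```

```text
t 29.8 pos [ 0.4614 -0.1407  0.4317] rpy [179.9998   0.0711 170.2496] F [ 0.0698  0.2059 -0.0294] open 0.04162749193904325
0.067 -0.085 [array([362.7, 102.2]), array([364.3, 102. ])]
0.067 -0.087 [array([362.7, 100.2]), array([364.3,  99.9])]
-0.072 -0.085 [array([229.5, 106.3]), array([226.4, 106.3])]
-0.072 -0.087 [array([229.4, 104.4]), array([226.2, 104.2])]
```

View pics/wr17.png

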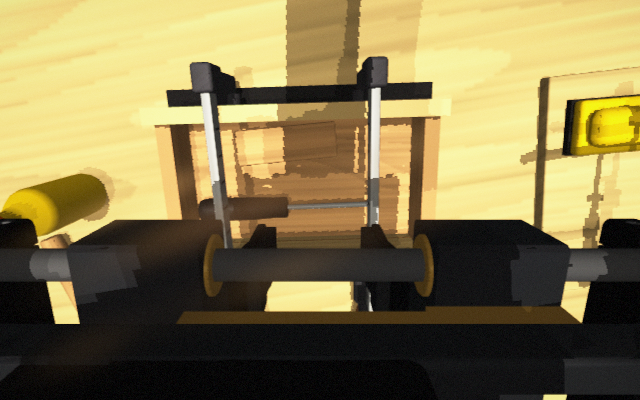

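Run:
```python
import cv2
im=cv2.imread("pics/wr17.png")[45:135,150:450];cv2.imwrite("pics/wr17z.png",cv2.resize(im,None,fx=2.66,fy=6,interpolation=2))
a=cv2.resize(im[:,20:100],None,fx=6,fy=6,interpolation=2);b=cv2.resize(im[:,185:265],None,fx=6,fy=6,interpolation=2)
import numpy as np
cv2.imwrite("pics/wr17y.png",np.hstack([a,b])[:, :800] if False else cv2.resize(np.hstack([a,b]),(790,444)))
```

```text
(no output)
```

View pics/wr17y.png

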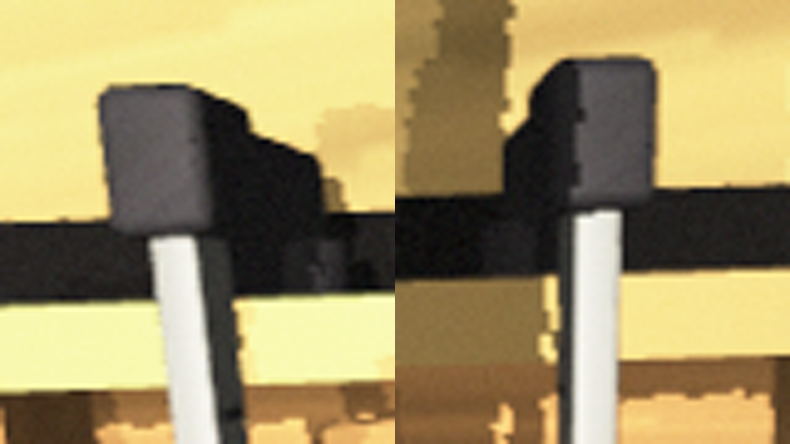

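Run:
```python
import cv2,numpy as np
from tote import *
im=cv2.imread("pics/wr17.png").astype(float)
def f(a):
    a=cv2.resize(a,None,fx=9,fy=9,interpolation=cv2.INTER_NEAREST);return np.clip((a-10)*3.2,0,255)
a=f(im[75:118,200:243]);b=f(im[75:118,335:378]);cv2.imwrite("pics/wr17c.png",np.hstack([a,b]).astype(np.uint8))
g=im.mean(2)
print("R cols 219-227");
for r in range(90,112):print(r,[int(v) for v in g[r,214:234]],[int(v) for v in g[r,348:368]])
C=np.load("C.npy");W=lambda x,y,z:np.append(C+xh*x+yh*y,z)
print(proj("wr17",W(-.085,-.08,.09)),proj("wr17",W(-.085,.06,.09)),proj("wr17",W(-.070,-.08,.09)))
```

```text
R cols 219-227
90 [18, 15, 19, 16, 19, 18, 19, 21, 21, 21, 20, 24, 22, 24, 22, 18, 18, 22, 17, 25] [19, 15, 15, 16, 16, 18, 24, 26, 29, 32, 28, 34, 30, 26, 23, 23, 22, 17, 25, 26]
91 [23, 20, 22, 22, 17, 22, 21, 19, 23, 24, 18, 22, 23, 20, 21, 20, 25, 19, 23, 23] [15, 15, 17, 16, 20, 21, 28, 19, 28, 26, 29, 30, 34, 27, 32, 26, 20, 16, 22, 25]
92 [20, 18, 24, 22, 20, 22, 23, 22, 19, 19, 22, 23, 18, 22, 20, 22, 26, 25, 17, 22] [16, 21, 15, 14, 22, 29, 32, 26, 30, 30, 32, 34, 30, 31, 31, 24, 14, 22, 21, 28]
93 [33, 30, 23, 18, 17, 17, 20, 19, 14, 21, 21, 23, 22, 18, 21, 23, 23, 26, 30, 30] [10, 15, 12, 15, 16, 23, 25, 28, 29, 29, 31, 32, 31, 28, 31, 26, 22, 21, 21, 22]
94 [53, 43, 26, 20, 22, 20, 23, 25, 20, 20, 21, 19, 22, 19, 30, 28, 36, 30, 29, 32] [8, 14, 16, 19, 23, 25, 32, 31, 29, 29, 33, 31, 34, 33, 29, 31, 18, 21, 21, 24]
95 [52, 42, 29, 19, 28, 21, 19, 20, 17, 23, 28, 19, 24, 28, 32, 34, 32, 30, 28, 28] [15, 21, 12, 14, 22, 24, 24, 26, 27, 26, 31, 34, 30, 35, 31, 24, 20, 23, 23, 26]
96 [51, 47, 37, 12, 20, 22, 22, 20, 22, 21, 21, 19, 20, 24, 32, 35, 34, 29, 28, 29] [17, 16, 18,
[... 2231 characters left out ...]
104, 107, 106, 103, 105, 168, 194]
109 [52, 57, 50, 74, 164, 212, 213, 218, 225, 225, 226, 225, 225, 225, 225, 225, 225, 225, 226, 225] [106, 107, 102, 106, 105, 108, 104, 104, 102, 107, 105, 106, 107, 106, 109, 106, 104, 103, 166, 191]
110 [51, 51, 54, 69, 165, 212, 214, 219, 226, 225, 224, 226, 226, 226, 226, 227, 226, 227, 225, 225] [104, 106, 105, 106, 105, 105, 106, 105, 104, 106, 106, 106, 101, 105, 106, 106, 104, 106, 167, 192]
111 [55, 51, 54, 68, 162, 215, 223, 225, 226, 224, 225, 224, 225, 226, 225, 225, 226, 225, 226, 226] [109, 107, 107, 105, 103, 105, 105, 105, 105, 104, 107, 106, 104, 106, 102, 108, 101, 101, 158, 185]
[205.3524 106.3902] [362.5077 101.4734] [207.1745 123.5524]
```

View pics/wr17c.png

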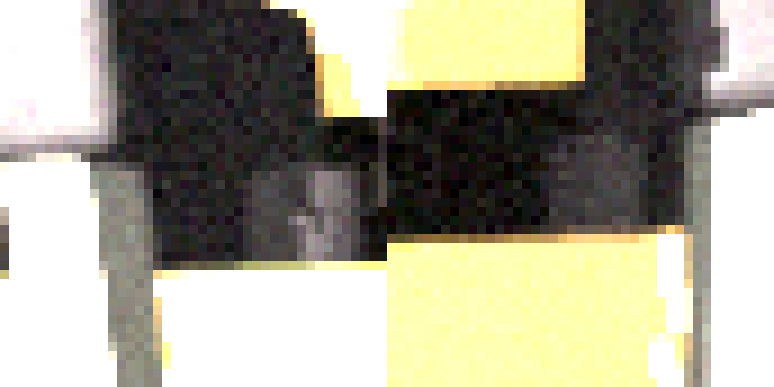

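Run:
```python
import cv2,numpy as np
from tote import *
im=cv2.imread("pics/wr16.png").astype(float);g=im.mean(2)
C=np.load("C.npy");W=lambda x,y,z:np.append(C+xh*x+yh*y,z)
for c in (240,246,250,252,270,300,340,378,382,385,388): print(c,[int(v) for v in g[140:166,c]])
for y in (.055,.03,-.03,-.062): print([np.round(proj("wr16",W(.085,y,z)),1) for z in (.003,.022,.048,.09)])
def f(a): return np.clip((cv2.resize(a,None,fx=9,fy=9,interpolation=cv2.INTER_NEAREST)-5)*2.2,0,255)
cv2.imwrite("pics/wr16c.png",np.hstack([f(im[125:168,222:265]),f(im[125:168,370:413])]).astype(np.uint8))
```

```text
240 [90, 77, 82, 78, 71, 29, 36, 36, 38, 33, 33, 33, 35, 43, 52, 74, 73, 72, 75, 76, 86, 119, 144, 142, 104, 107]
246 [109, 112, 111, 109, 105, 46, 44, 47, 48, 47, 46, 47, 48, 49, 57, 71, 69, 64, 78, 81, 85, 121, 147, 129, 107, 104]
250 [57, 27, 29, 31, 33, 33, 44, 43, 41, 44, 46, 41, 45, 45, 64, 69, 68, 65, 79, 81, 76, 119, 140, 107, 105, 106]
252 [17, 20, 22, 28, 20, 28, 38, 38, 35, 39, 39, 35, 40, 43, 68, 70, 69, 64, 80, 76, 85, 119, 142, 127, 126, 105]
270 [24, 24, 25, 21, 24, 24, 20, 23, 26, 49, 73, 70, 70, 75, 76, 72, 69, 65, 76, 75, 82, 106, 149, 147, 145, 148]
300 [21, 23, 14, 16, 20, 20, 22, 21, 20, 33, 71, 72, 68, 73, 74, 70, 72, 64, 72, 78, 77, 89, 133, 147, 148, 147]
340 [24, 26, 27, 27, 27, 28, 26, 31, 25, 35, 52, 78, 74, 79, 79, 77, 72, 75, 66, 81, 81, 83, 102, 109, 108, 108]
378 [32, 34, 35, 27, 35, 38, 41, 47, 54, 45, 46, 47, 49, 48, 53, 61, 77, 76, 75, 80, 85, 85, 92, 131, 146, 146]
382 [58, 64, 49, 32, 34, 39, 43, 50, 63, 67, 49, 48, 48, 49, 51, 54, 68, 76, 80, 83, 82, 87, 88, 122, 145, 146]
385 [108, 118, 118, 109, 102, 79, 72, 47, 72, 68, 53, 52, 51, 52, 50, 54, 67, 74, 75, 75, 85, 84, 101, 179, 219, 193]
388 [100, 113, 117, 114, 113, 112, 107, 51, 52, 51, 51, 52, 52, 52, 51, 54, 68, 76, 78, 69, 84, 81, 104, 179, 219, 216]
[array([262.2, 148.3]), array([259.3, 150.4]), array([254.7, 153.8]), array([245.5, 160.3])]
[array([286. , 148.7]), array([284.3, 150.8]), array([281.7, 154.1]), array([276.4, 160.8])]
[array([343. , 149.5]), array([344.3, 151.7]), array([346.4, 155.1]), array([350.5, 161.8])]
[array([373.3, 149.9]), array([376.3, 152.1]), array([380.8, 155.5]), array([389.9, 162.4])]
```

View pics/wr16c.png

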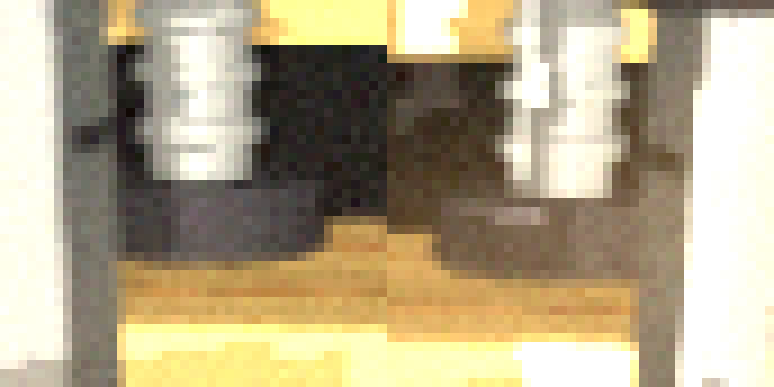

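Run:
```python
from plant import robot
from h import *
snap(robot,"scene","scF");snap(robot,"side","siF");print(robot.get_obs()["time"])
a=cv2.imread("pics/scF.png")[100:350,160:520];cv2.imwrite("pics/scFz.png",cv2.resize(a,None,fx=2.2,fy=2.2))
```

```text
29.95
```

View pics/scFz.png

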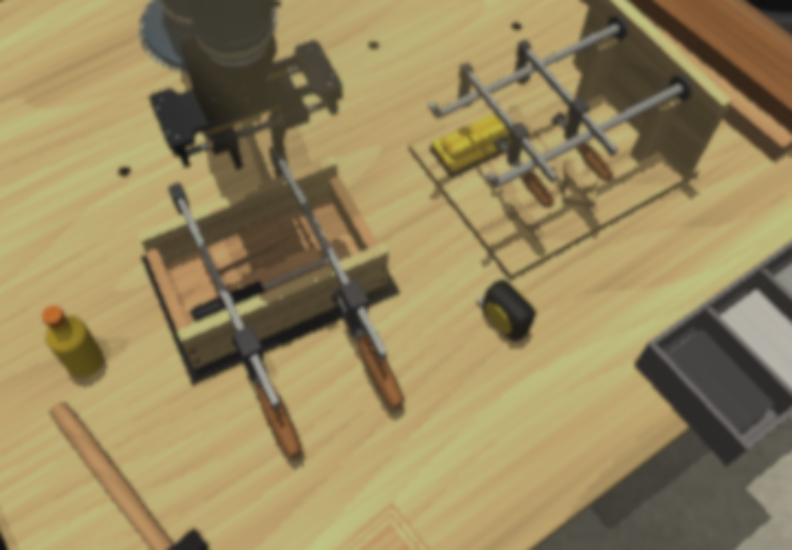

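View pics/siF.png

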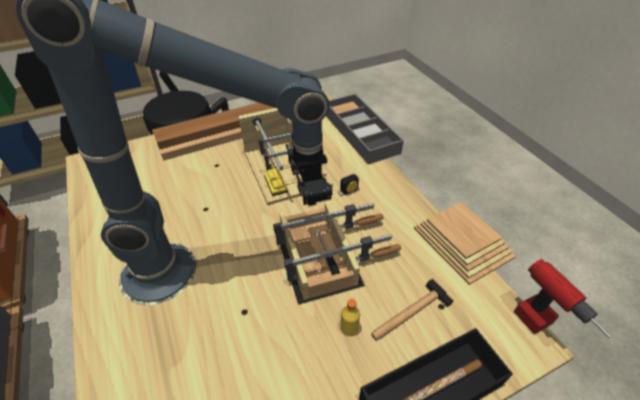

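The picture shows both big clamps lying across the tote with their jaws closed. The two small clamps still hang on the rack, the bystanders are in place, and the gripper is clear of everything.

```bash
python3 -c "
from plant import robot
print(robot.finish_job())"
```

```text
the job is handed in; nothing more can be done
None
```

The job is handed in at about 30 s of the 61 s allowed: both big clamps lie across the tote with their jaws closed. I saw no sign of a fault, but the hand-in gives no verdict.

**What I did:**
- **Left-hand end:** I lifted the big clamp off the rack and lowered it across the left-hand end, about 72 mm in. I drew its fixed pad against the near side until the force rose to about 9 N. Then I slid its jaw up until the pad met the wood, pressing to about 12 N before easing off and letting go.
- **Right-hand end:** I pulled the clamp already there about 2–3 mm until its fixed pad met the wood, then slid its jaw up the same way. It lies about 68 mm in.

**Last checks:**
- **Far pads:** Their edges sit where the wood face should be, to within about 0.5 mm.
- **Near pads:** I saw no gap between either pad and the wood, though both are dark against the dark mat and hard to make out.
- **Left bar:** It lies square to the tote.
- **Right bar:** It is still about 1° off square, as I found it, and I did not straighten it.
- **Everything else:** The small clamps, and the other loose items I could see, look unmoved by eye.
- **Forces:** While lowering the left clamp, the bar met the wood about 6 mm sooner than I expected. The wrist reading reached about 34 N for a moment before I backed off. That was the highest I saw and is well under the 120 N wrist limit.

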